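# Lost sockets in the tins

## Task

Two or three deep sockets from the wooden socket stand have ended up somewhere in the four identical lidded tins. Look through the tins, stand each socket you find, the same way up as it stood in the tin, fully down in the stand's hole made for its diameter, and leave all four tins upright and closed, each with a lid sitting flat and home. The padlock stays in its tin, no tin is tipped over, and the other things on the table stay where they are.

Things in the scene. Friction and masses are not known exactly. Their poses are not given: they have to be found in the camera images.
- tin_a: One of four identical blue round tins, 120 mm across, 88 mm high, side wall and floor 3 mm thick, 0.32 kg, loose on the table. Origin: centre of its underside, so the mouth is 88 mm above it; z up. It stands upright under a lid that hides what is in it: one socket, the padlock, or nothing.
- lid_a: Loose lift-off lid, 0.11 kg, starts on tin_a; all four are alike and fit any tin. Aluminium disc 128 mm across, 4 mm thick; under it a tapered plug 8 mm deep (98 mm across below, 107 above) for the 114 mm mouth; on it a wooden knob 26 mm across, 32 tall. Origin: centre of the plug's underside (8 mm below the rim when on; on the table when laid there); disc top 12 mm, knob top 44 mm above it; z up.
- tin_b: One of four identical blue round tins, 120 mm across, 88 mm high, side wall and floor 3 mm thick, 0.32 kg, loose on the table. Origin: centre of its underside, so the mouth is 88 mm above it; z up. It stands upright under a lid that hides what is in it: one socket, the padlock, or nothing.
- lid_b: Loose lift-off lid, 0.11 kg, starts on tin_b; all four are alike and fit any tin. Aluminium disc 128 mm across, 4 mm thick; under it a tapered plug 8 mm deep (98 mm across below, 107 above) for the 114 mm mouth; on it a wooden knob 26 mm across, 32 tall. Origin: centre of the plug's underside (8 mm below the rim when on; on the table when laid there); disc top 12 mm, knob top 44 mm above it; z up.
- tin_c: One of four identical blue round tins, 120 mm across, 88 mm high, side wall and floor 3 mm thick, 0.32 kg, loose on the table. Origin: centre of its underside, so the mouth is 88 mm above it; z up. It stands upright under a lid that hides what is in it: one socket, the padlock, or nothing.
- lid_c: Loose lift-off lid, 0.11 kg, starts on tin_c; all four are alike and fit any tin. Aluminium disc 128 mm across, 4 mm thick; under it a tapered plug 8 mm deep (98 mm across below, 107 above) for the 114 mm mouth; on it a wooden knob 26 mm across, 32 tall. Origin: centre of the plug's underside (8 mm below the rim when on; on the table when laid there); disc top 12 mm, knob top 44 mm above it; z up.
- tin_d: One of four identical blue round tins, 120 mm across, 88 mm high, side wall and floor 3 mm thick, 0.32 kg, loose on the table. Origin: centre of its underside, so the mouth is 88 mm above it; z up. It stands upright under a lid that hides what is in it: one socket, the padlock, or nothing.
- lid_d: Loose lift-off lid, 0.11 kg, starts on tin_d; all four are alike and fit any tin. Aluminium disc 128 mm across, 4 mm thick; under it a tapered plug 8 mm deep (98 mm across below, 107 above) for the 114 mm mouth; on it a wooden knob 26 mm across, 32 tall. Origin: centre of the plug's underside (8 mm below the rim when on; on the table when laid there); disc top 12 mm, knob top 44 mm above it; z up.
- socket_22: Deep steel wrench socket, 22 mm outside diameter, 74 mm long, 0.1 to 0.27 kg, may be absent. Stands in one of the tins, drive end down, dark hexagon mouth up, within 10 mm of the tin's middle. Origin: centre of its lower (drive) end; z along the socket, up to the hexagon mouth. No two sockets share a tin.
- socket_26: Deep steel wrench socket, 26 mm outside diameter, 74 mm long, 0.1 to 0.27 kg, may be absent. Stands in one of the tins, drive end down, dark hexagon mouth up, within 10 mm of the tin's middle. Origin: centre of its lower (drive) end; z along the socket, up to the hexagon mouth. No two sockets share a tin.
- socket_34: Deep steel wrench socket, 34 mm outside diameter, 74 mm long, 0.1 to 0.27 kg, may be absent. Stands in one of the tins, drive end down, dark hexagon mouth up, within 10 mm of the tin's middle. Origin: centre of its lower (drive) end; z along the socket, up to the hexagon mouth. No two sockets share a tin.
- padlock: Brass padlock 22 x 46 x 36 mm with a steel shackle, 66 mm high in all, standing in one of the tins; not part of the socket set. Origin: centre of its underside.
- stand: Wooden block 66 (x) by 270 (y) by 34 mm high, 1.3 kg, loose, with five blind holes along its y, 50 mm apart, graded for sockets of 22, 26, 30, 34, 38 mm from its -y end; each 3 mm wider than its socket, 26 mm deep, 2 mm chamfer. Sockets of 30 and 38 mm already stand fixed in theirs (tops 82 mm above the table). Origin: centre of its underside.
- hole_22 (a point): Centre of the mouth of the stand's hole for the 22 mm socket (25 mm across), 34 mm above the table; z up. A socket standing in it has its lower end 26 mm below this point.
- hole_26 (a point): Centre of the mouth of the stand's hole for the 26 mm socket (29 mm across), 34 mm above the table; z up. A socket standing in it has its lower end 26 mm below this point.
- hole_34 (a point): Centre of the mouth of the stand's hole for the 34 mm socket (37 mm across), 34 mm above the table; z up. A socket standing in it has its lower end 26 mm below this point.
- tape_roll: Bystander: yellow roll of tape lying flat, 96 mm across, 24 mm high. Origin: centre of its underside.
- glue_bottle: Bystander: white glue bottle with red cap, standing, 44 mm across, 80 mm high. Origin: centre of its underside.
- screwdriver: Bystander: screwdriver lying to the right of the tins, 190 mm long, handle about 30 mm thick. Origin: near its middle, at its underside.
- bead_box: Bystander: flat white bead box 100 x 170 x 28 mm with coloured compartments, beyond the tins. Origin: centre of its underside. (Besides the listed things only fixed boxes and folders, up to 220 mm high, stand on the table: along its sides, over 0.5 m from the middle line, and along the far edge, beyond x = 0.7 m.)
Things that resemble listed ones, but are neither listed nor needed, are in the scene too. What is shaped like the lid_d but green is not meant.

How it is judged:
At the end, for the whole second after the job is handed in: Each socket present stands in the hole of its size (lower end over 20 mm down, within 7 mm of the axis, under 0.2 rad lean, still). On each tin a lid, within 12 mm of centre, plug 4 to 12 mm below the rim, level to 0.08 rad. Tins and stand level to 0.08 rad, padlock in a tin (((horizontal distance between lid_a and tin_a below 0.012 m and z of lid_a in the frame of tin_a between 0.076 and 0.084 m and angle between lid_a's own z axis and vertical below 0.08 rad) or (horizontal distance between lid_b and tin_a below 0.012 m and z of lid_b in the frame of tin_a between 0.076 and 0.084 m and angle between lid_b's own z axis and vertical below 0.08 rad) or (horizontal distance between lid_c and tin_a below 0.012 m and z of lid_c in the frame of tin_a between 0.076 and 0.084 m and angle between lid_c's own z axis and vertical below 0.08 rad) or (horizontal distance between lid_d and tin_a below 0.012 m and z of lid_d in the frame of tin_a between 0.076 and 0.084 m and angle between lid_d's own z axis and vertical below 0.08 rad)) and ((horizontal distance between lid_a and tin_b below 0.012 m and z of lid_a in the frame of tin_b between 0.076 and 0.084 m and angle between lid_a's own z axis and vertical below 0.08 rad) or (horizontal distance between lid_b and tin_b below 0.012 m and z of lid_b in the frame of tin_b between 0.076 and 0.084 m and angle between lid_b's own z axis and vertical below 0.08 rad) or (horizontal distance between lid_c and tin_b below 0.012 m and z of lid_c in the frame of tin_b between 0.076 and 0.084 m and angle between lid_c's own z axis and vertical below 0.08 rad) or (horizontal distance between lid_d and tin_b below 0.012 m and z of lid_d in the frame of tin_b between 0.076 and 0.084 m and angle between lid_d's own z axis and vertical below 0.08 rad)) and ((horizontal distance between lid_a and tin_c below 0.012 m and z of lid_a in the frame of tin_c between 0.076 and 0.084 m and angle between lid_a's own z axis and vertical below 0.08 rad) or (horizontal distance between lid_b and tin_c below 0.012 m and z of lid_b in the frame of tin_c between 0.076 and 0.084 m and angle between lid_b's own z axis and vertical below 0.08 rad) or (horizontal distance between lid_c and tin_c below 0.012 m and z of lid_c in the frame of tin_c between 0.076 and 0.084 m and angle between lid_c's own z axis and vertical below 0.08 rad) or (horizontal distance between lid_d and tin_c below 0.012 m and z of lid_d in the frame of tin_c between 0.076 and 0.084 m and angle between lid_d's own z axis and vertical below 0.08 rad)) and ((horizontal distance between lid_a and tin_d below 0.012 m and z of lid_a in the frame of tin_d between 0.076 and 0.084 m and angle between lid_a's own z axis and vertical below 0.08 rad) or (horizontal distance between lid_b and tin_d below 0.012 m and z of lid_b in the frame of tin_d between 0.076 and 0.084 m and angle between lid_b's own z axis and vertical below 0.08 rad) or (horizontal distance between lid_c and tin_d below 0.012 m and z of lid_c in the frame of tin_d between 0.076 and 0.084 m and angle between lid_c's own z axis and vertical below 0.08 rad) or (horizontal distance between lid_d and tin_d below 0.012 m and z of lid_d in the frame of tin_d between 0.076 and 0.084 m and angle between lid_d's own z axis and vertical below 0.08 rad)) and horizontal distance between socket_22 and hole_22 below 0.007 m and z of socket_22 in the frame of hole_22 below -0.02 m and angle between each of socket_22, socket_26, socket_34's own z axis and vertical below 0.2 rad and linear speed of each of socket_22, socket_26, socket_34 below 0.03 m/s and horizontal distance between socket_26 and hole_26 below 0.007 m and z of socket_26 in the frame of hole_26 below -0.02 m and horizontal distance between socket_34 and hole_34 below 0.007 m and z of socket_34 in the frame of hole_34 below -0.02 m and ((horizontal distance between padlock and tin_a below 0.055 m and z of padlock in the frame of tin_a below 0.06 m) or (horizontal distance between padlock and tin_b below 0.055 m and z of padlock in the frame of tin_b below 0.06 m) or (horizontal distance between padlock and tin_c below 0.055 m and z of padlock in the frame of tin_c below 0.06 m) or (horizontal distance between padlock and tin_d below 0.055 m and z of padlock in the frame of tin_d below 0.06 m)) and angle between each of tin_a, tin_b, tin_c, tin_d, stand's own z axis and vertical below 0.08 rad); the robot touches nothing.
It fails at once if a bystander (tape roll, glue bottle, screwdriver, bead box) is moved more than 30 mm (distance of any of tape_roll, glue_bottle, screwdriver, bead_box from where it was at the start of the episode above 0.03 m).
It fails at once if a tin is tipped over (leans more than 0.5 rad) (angle between any of tin_a, tin_b, tin_c, tin_d's own z axis and vertical above 0.5 rad).
It fails at once if the padlock is lifted out of its tin (its underside above 120 mm) (height (world z) of padlock above 0.12 m).
Of socket_22, socket_26, socket_34 only 2 to 3 are there at a start; the rules pass over those that are not, and their reading is None.
At some moment in a run one of stand, lid_a, lid_b, lid_c, lid_d may be knocked a few centimetres aside while the robot is not near it.
It also fails if it takes over 210 s, if anything falls off the work surface, if the arm or the gripper's body presses on something with over 40 N, if the wrist force passes 120 N, or if a joint passes its speed limit or range.

## Robot

A 6-joint arm with a two-finger parallel gripper is mounted at the origin on the work surface. World frame = base frame: x ahead of the robot, y to its left, z up, the work surface at z = 0. Lengths are in m, angles in rad, forces in N, time in s.
With the tool pointing down it reaches from about 0.4 to 0.925 m from the base axis. Payload 12.5 kg.
Tool frame: the origin (TCP) lies at the very end of the fingers, on their centre line; the grasp point (between the pads) lies 19 mm behind it (bot.tcp_to_grasp is the z of the grasp point in the tool frame, in m); z points along the fingers, y is the direction in which the jaws open and shut (so a half turn about z gives the same grasp; the last joint's range is limited). The gripper opens to 95 mm and grips with 3 to 60 N. Pads are 20 mm wide; open, the fingers measure 119 mm over their backs; the gripper's body (75 mm by 180 mm) begins 59 mm behind the grasp point.
Start: joints at [1.09, 0.491, 1.559, -0, 1.092, -0.106], TCP at [0.229, 0.582, 0.215] pointing down, gripper open.
Joint ranges: [-3.1, 3.1], [-0.84, 2.19], [0.05, 2.79], [-1.13, 4.28], [0.06, 2.93], [-2.69, 2.69]. Speed limits (rad/s): [2.22, 2.22, 2.79, 3.14, 3.14, 3.14].

## Interface

Orientations are given as a unit quaternion [w, x, y, z].
In Python, from rig import bot, vision gives the robot as it stands.
- The arm moves only by the tool carry_out, never from a script. Its argument "motion" is a list of rows, each a list of 5 numbers: the shift along the world's x, y, z in cm, then the turn about the world's z in rad, then the closure, from -1 (fully open) to 1 (shut), so that 0 is half open. A call has 1 to 20 rows; each row is the pose to reach, as a shift and turn from the pose commanded when the call began; what a row does not reach only later rows make up. A row lasts 1/12 s, in which the tool goes at most 41.7 mm and 7.16 degrees, less where a joint would pass 70% of its speed; a pose out of reach is approached as far as the arm can. A call with a gripper value outside its range is refused whole. The fingers move at their own pace and stop on an object; "grip_force" is the grip in N (left out, the last holds). Time passes only in rows, so rows that repeat a pose let the fingers close. It gives the time, the measured TCP pose, the force and the opening at its end, in the units of the state.
- bot.read_state(): the state, without advancing time (a new reading comes with each control period).
- vision.camera(name): name is "scene" or "top"; returns a dict with "frame" (480x640x3 uint8, red, green, blue), "camera_matrix" (3x3 intrinsics, pixels), "D" ([k1, k2, p1, p2, k3] as OpenCV has them; the pictures are not rectified), "R" (3x3) and "t" (3): a world point X has camera coordinates R X + t. Camera axes: x right, y down, z forward; pixel columns grow to the right and rows downward; lengths in m; the calibration is good to about 2 mm. A picture is of the moment at which its call begins. There is no depth.
- bot.close_job(): hands the job in, once; it reports no verdict.
Trained networks look in the newest picture that a camera, given by its name, has taken for a name from the list of things; names that differ only in an ending like _2 or _b are one class to them, and where a whole thing is asked for, a point or a joint stands for the part that bears it (a point fixed in the world has none). Each returns a list of dicts, best first, with "conf" (0 to 1); they miss things now and then, are a little off and sometimes report something else, mostly with a low value. They report only what shows in the picture. A call takes as long as a camera call. They do not tell look-alikes from the thing itself.
- vision.look_for(camera, name): "xy" ([column, row] in pixels, amid what is visible of it).
The state is a dict: "clock": time; "q": joint angles; "joint_velocities": joint speeds; "effort": joint torques, N m; "ee_pos": TCP position; "eef_rot": TCP orientation; "force": force on the tool from outside, world axes, zero at the start; "wrist_torque": the same for the moment, N m; "grip_width": finger opening in m.
Only numpy, scipy, OpenCV 4.12 (cv2) and the standard library are available. Lean on these libraries where they do the work, as an engineer would, in place of code of your own. Each camera call takes 0.05 s, during which the arm holds its last target.

## Working session

There is one attempt and no reset: what is moved stays moved. The work goes in short steps, Python scripts to look and compute and a tool call to move; the robot and the scene stay as the last step left them, time stands still between calls to the robot, and variables do not carry over. Pictures are saved under pics/ and viewed, and the job is handed in when it is done.

Besides the shell and the picture viewer there is one more tool, called as name(argument=value, ...), one argument or row to a line, values as JSON. carry_out: Moves the arm, as the interface text tells. Its arguments: {"type":"object","properties":{"motion":{"type":"array","items":{"type":"array","items":{"type":"number"}}},"grip_force":{"type":"number"}},"required":["motion"]}

```bash
mkdir -p pics; ls
cat > h.py <<'E'
import numpy as np, cv2
from rig import bot, vision
def snap(cam,name=None):
    c=vision.camera(cam)
    if name: cv2.imwrite('pics/'+name+'.png',c['frame'][:,:,::-1])
    return c
def px2w(c,uv,z):
    p=cv2.undistortPoints(np.array([[uv]],float),c['camera_matrix'],np.array(c['D'],float))[0,0]
    R=np.array(c['R']);t=np.array(c['t'])
    d=R.T@np.array([p[0],p[1],1]);o=-R.T@t
    return o+d*(z-o[2])/d[2]
def w2px(c,X):
    R=np.array(c['R']);r,_=cv2.Rodrigues(R)
    return cv2.projectPoints(np.array([X],float),r,np.array(c['t'],float),c['camera_matrix'],np.array(c['D'],float))[0][0,0]
E
python3 - <<'E'
from h import *
s=bot.read_state();print(s,bot.tcp_to_grasp)
for cam in ['top','scene']:
    c=snap(cam,cam+'0')
    print(cam,-np.array(c['R']).T@c['t'])
    for n,z in [('tin_a',.088),('lid_a',.088+.036),('stand',.034),('hole_22',.034),('tape_roll',.024),('glue_bottle',.08),('screwdriver',.02),('bead_box',.028)]:
        for d in vision.look_for(cam,n): print(n,np.round(d['xy']),round(d['conf'],2),np.round(px2w(c,d['xy'],z),3))
E
```

```text
pics
{'clock': 0.0, 'q': array([ 1.09039745e+00,  4.91551979e-01,  1.55947659e+00,  8.87676567e-07,
        1.09168333e+00, -1.05584012e-01]), 'joint_velocities': array([-0.00093016, -0.00181236,  0.00088258,  0.00092516,  0.00120294,
       -0.00056139]), 'effort': array([ 7.44298977e-04, -6.12640285e+01, -2.58183932e+01,  6.92708208e-02,
        4.81532549e-02, -7.19818786e-05]), 'ee_pos': array([0.22866437, 0.58139594, 0.21405711]), 'eef_rot': array([-1.62006317e-04,  1.86312523e-01,  9.82490372e-01, -5.35661965e-04]), 'force': array([ 0.55127784, -0.66254101, -0.4283435 ]), 'wrist_torque': array([-0.03851784,  0.03340139, -0.0289728 ]), 'grip_width': 0.09520653055031207} -0.0188
top [ 0.39191588 -0.02334319  1.25094715]
tin_a [410. 212.] 0.74 [ 0.545 -0.245  0.088]
tin_a [248. 167.] 0.65 [0.636 0.092 0.088]
tin_a [269. 194.] 0.55 [0.58  0.048 0.088]
tin_a [173. 188.] 0.55 [0.589 0.246 0.088]
tin_a [331. 214.] 0.49 [ 0.54  -0.081  0.088]
lid_a [250. 164.] 0.98 [0.635 0.085 0.124]
lid_a [145. 163.] 0.94 [0.634 0.296 0.124]
lid_a [436. 183.] 0.88 [ 0.601 -0.292  0.124]
lid_a [142. 3
[... 478 characters left out ...]
82511  1.16113716]
tin_a [370. 237.] 0.86 [0.676 0.005 0.088]
tin_a [280. 344.] 0.85 [ 0.651 -0.352  0.088]
tin_a [321. 288.] 0.73 [ 0.652 -0.186  0.088]
tin_a [406. 183.] 0.72 [0.67  0.219 0.088]
lid_a [294. 123.] 0.96 [0.304 0.218 0.124]
lid_a [274. 313.] 0.93 [ 0.61  -0.314  0.124]
lid_a [324. 255.] 0.92 [ 0.621 -0.125  0.124]
lid_a [411. 164.] 0.73 [0.659 0.257 0.124]
lid_a [377. 210.] 0.56 [0.658 0.065 0.124]
stand [292. 209.] 0.75 [0.437 0.011 0.034]
hole_22 [288. 214.] 0.82 [ 0.435 -0.009  0.034]
tape_roll [344. 125.] 0.63 [0.378 0.39  0.024]
tape_roll [288. 213.] 0.35 [0.43  0.    0.024]
screwdriver [205. 370.] 0.95 [ 0.527 -0.468  0.02 ]
bead_box [420. 255.] 0.62 [0.793 0.069 0.028]
```

View pics/top0.png

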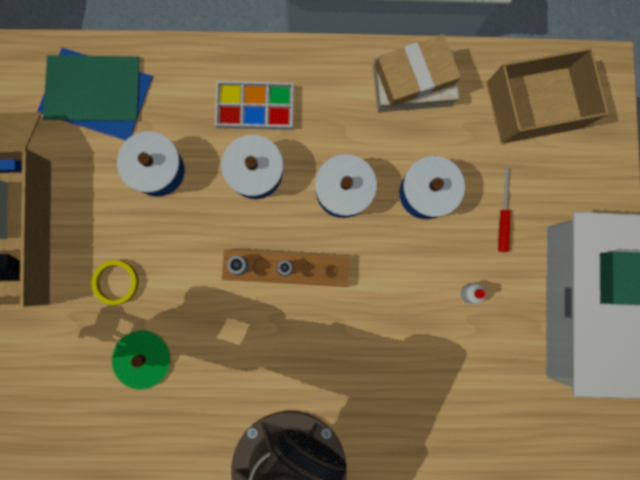

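View pics/scene0.png

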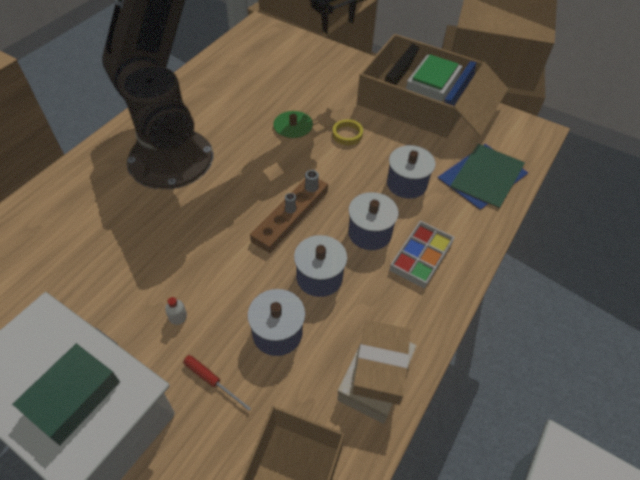

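The top view shows four white lids at about (150,163), (252,167), (346,186) and (433,187), and the stand at (287,268). The fixed sockets are at (236,265) and (285,268), and the green look-alike lid is at (141,359). Next I'll fit the lids and the stand precisely.

```bash
cat >> h.py <<'E'
from scipy.optimize import least_squares
def und(c,pts):
    pts=np.asarray(pts,float).reshape(-1,1,2)
    p=cv2.undistortPoints(pts,c['camera_matrix'],np.array(c['D'],float))[:,0]
    return p
def pts2w(c,pts,z):
    p=und(c,pts);R=np.array(c['R']);t=np.array(c['t']);o=-R.T@t
    d=np.c_[p,np.ones(len(p))]@R
    return (o+d*((z-o[2])/d[:,2])[:,None])[:,:2]
def fitcirc(P,r=None):
    P=np.asarray(P)
    x0=[*P.mean(0)]+([] if r else [np.ptp(P[:,0])/2])
    f=lambda x:np.hypot(P[:,0]-x[0],P[:,1]-x[1])-(r or x[2])
    s=least_squares(f,x0,loss='soft_l1',f_scale=.0015)
    return s.x,np.sqrt(np.mean(s.fun**2))
def lids(c,zt=0.092,guess=None):
    hsv=cv2.cvtColor(c['frame'],cv2.COLOR_RGB2HSV)
    out=[]
    m=((hsv[...,1]<60)&(hsv[...,2]>130)).astype(np.uint8)
    n,l,st,ce=cv2.connectedComponentsWithStats(m)
    for i in range(1,n):
        if 1200<st[i,4]<6000 and st[i,2]<85 and st[i,3]<85:
            k=cv2.findContours((l==i).astype(np.uint8),cv2.RETR_EXTERNAL,cv2.CHAIN_APPROX_NONE)[0][0]
            h=cv2.convexHull(k)[:,0]
            x,e=fitcirc(pts2w(c,h,zt),None)
            out.append((ce[i].round(),x.round(4),round(e,4)))
    return out
E
python3 - <<'E'
from h import *
for cam in ['top','scene']:
    c=snap(cam)
    for o in lids(c): print(cam,*o)
    hsv=cv2.cvtColor(c['frame'],cv2.COLOR_RGB2HSV)
    cv2.imwrite('pics/st_%s.png'%cam, cv2.resize(c['frame'][235:300,205:365] if cam=='top' else c['frame'][155:260,235:345],None,fx=5,fy=5,interpolation=cv2.INTER_CUBIC)[:,:,::-1])
    print([hsv[y,x] for x,y in [(163,170),(320,255),(250,190)]])
E
```

```text
top [147. 161.] [0.6457 0.3014 0.0637] 0.0005
top [251. 165.] [0.6409 0.0851 0.0637] 0.0004
top [345. 184.] [ 0.6024 -0.1104  0.0638] 0.0003
top [434. 186.] [ 0.6015 -0.2959  0.064 ] 0.0004
[array([ 93,  14, 163], dtype=uint8), array([ 16, 156, 121], dtype=uint8), array([ 86,  11, 165], dtype=uint8)]
scene [320. 256.] [ 0.6016 -0.1117  0.0629] 0.0005
scene [275. 313.] [ 0.6011 -0.2979  0.0628] 0.0005
[array([25, 76, 37], dtype=uint8), array([14, 71, 54], dtype=uint8), array([16, 95, 97], dtype=uint8)]
```

View pics/st_top.png

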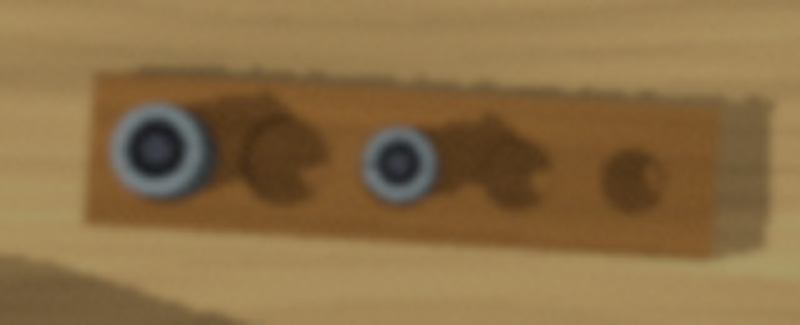

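View pics/st_scene.png

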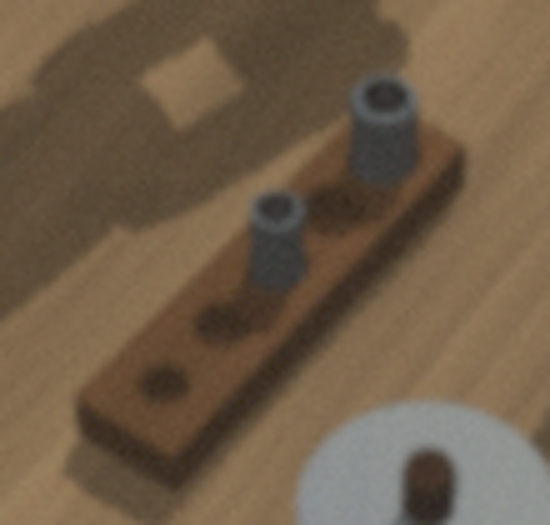

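The lid fits agree to 2 mm between the two cameras. Next is the stand fit.

```bash
cat >> h.py <<'E'
def standfit(c,x0=(.43,.01,-.05),half=(.033,.135)):
    """edge-based fit of the top rectangle at z=.034: maximise gradient between inside/outside of saturation"""
    img=cv2.GaussianBlur(cv2.cvtColor(c['frame'],cv2.COLOR_RGB2LAB),(0,0),.7).astype(float)
    hsv=cv2.cvtColor(c['frame'],cv2.COLOR_RGB2HSV).astype(float)
    sat=cv2.GaussianBlur(hsv[...,1],(0,0),.7)
    r,_=cv2.Rodrigues(np.array(c['R']));t=np.array(c['t'],float)
    s=np.linspace(-.9,.9,60)
    def val(x,hx,hy):
        L=[]
        a,b=hx,hy
        P=np.r_[np.c_[np.full(60,a),s*b],np.c_[np.full(60,-a),s*b],np.c_[s*a,np.full(60,b)],np.c_[s*a,np.full(60,-b)]]
        ca,sa=np.cos(x[2]),np.sin(x[2])
        W=np.c_[x[0]+P[:,0]*ca-P[:,1]*sa,x[1]+P[:,0]*sa+P[:,1]*ca,np.full(len(P),.034)]
        q=cv2.projectPoints(W,r,t,c['camera_matrix'],np.array(c['D'],float))[0][:,0].astype(np.float32)
        return cv2.remap(sat.astype(np.float32),q[None,:,0],q[None,:,1],cv2.INTER_LINEAR)[0].reshape(4,60)
    def cost(x):
        d=np.clip(val(x,half[0]-.003,half[1]-.003)-val(x,half[0]+.003,half[1]+.003),-20,60)
        return -d.mean()
    from scipy.optimize import minimize, differential_evolution
    s_=differential_evolution(cost,[(x0[0]-.05,x0[0]+.05),(x0[1]-.05,x0[1]+.05),(x0[2]-.2,x0[2]+.2)],seed=1,maxiter=60,popsize=12)
    d=(val(s_.x,half[0]-.003,half[1]-.003)-val(s_.x,half[0]+.003,half[1]+.003)).mean(1)
    return s_.x,s_.fun,d.round(1)
def holes(x):
    ca,sa=np.cos(x[2]),np.sin(x[2])
    return {n:np.array([x[0]-y*sa,x[1]+y*ca]) for n,y in [(22,-.1),(26,-.05),(30,0),(34,.05),(38,.1)]}
def ringtop(c,xy,rad,z=.082):
    """centre of the bright socket top ring (annulus) near xy"""
    g=cv2.cvtColor(c['frame'],cv2.COLOR_RGB2HSV)
    h=int(rad/.0018)+6
    u,v=w2px(c,[xy[0],xy[1],z]).round().astype(int)
    sub=g[v-h:v+h+1,u-h:u+h+1]
    m=((sub[...,1]<80)&(sub[...,2]>85)).astype(np.uint8)
    n,l,st,ce=cv2.connectedComponentsWithStats(m)
    if n<2: return None
    i=1+np.argmax(st[1:,4])
    k=np.argwhere(l==i)[:,::-1]+[u-h,v-h]
    hull=cv2.convexHull(k.astype(np.int32))[:,0]
    return fitcirc(pts2w(c,hull,z))
E
python3 - <<'E'
from h import *
for cam in ['top','scene']:
    c=snap(cam)
    x,f,d=standfit(c); print(cam,x.round(4),f,d)
    H=holes(x); print({k:v.round(4) for k,v in H.items()})
    for k in (30,38): print(k,ringtop(c,H[k],k/2000))
E
```

```text
top [ 0.4295  0.0136 -0.0501] -34.903099060058594 [32.3 39.8 36.1 31.3]
{22: array([ 0.4245, -0.0862]), 26: array([ 0.427 , -0.0363]), 30: array([0.4295, 0.0136]), 34: array([0.432 , 0.0636]), 38: array([0.4345, 0.1135])}
30 (array([0.42844079, 0.01432348, 0.015387  ]), np.float64(0.0005856287914778788))
38 (array([0.43316833, 0.11427124, 0.01906073]), np.float64(0.0003625499884464175))
scene [ 0.4776 -0.0384  0.1463] -9.787002563476562 [12.8  6.1 20.2  0.1]
{22: array([ 0.4921, -0.1373]), 26: array([ 0.4849, -0.0879]), 30: array([ 0.4776, -0.0384]), 34: array([0.4703, 0.0111]), 38: array([0.463 , 0.0605])}
30 None
38 (array([0.43341273, 0.11219549, 0.01984578]), np.float64(0.0022110750370962205))
```

carry_out(
  motion=[
    [12, -23, 0, -1.246, -1],
    [12, -23, 0, -1.246, -1],
    [12, -23, 0, -1.246, -1],
    [12, -23, 0, -1.246, -1],
    [12, -23, 0, -1.246, -1],
    [12, -23, 0, -1.246, -1],
    [41.7, -28, -5, -1.246, -1],
    [41.7, -28, -5, -1.246, -1],
    [41.7, -28, -5, -1.246, -1],
    [41.7, -28, -5, -1.246, -1],
    [41.7, -28, -5, -1.246, -1],
    [41.7, -28, -5, -1.246, -1],
    [41.7, -28, -5, -1.246, -1],
    [41.7, -28, -5, -1.246, -1],
    [41.7, -28, -5, -1.246, -1],
    [41.7, -28, -5, -1.246, -1],
    [41.7, -28, -5, -1.246, -1],
  ],
  grip_force=15,
)

```text
clock: 2.52
ee_pos: [0.6451, 0.3018, 0.1646]
eef_rot: [-0.0, 0.724, 0.689, -0.0]
force: [-0.2, -0.4, 0.6]
grip_width: 0.0952
```

carry_out(
  motion=[
    [0, 0, -4, 0, -1],
    [0, 0, -6.8, 0, -1],
    [0, 0, -6.8, 0, -1],
    [0, 0, -6.8, 0, -1],
    [0, 0, -6.8, 0, 1],
    [0, 0, -6.8, 0, 1],
    [0, 0, -6.8, 0, 1],
    [0, 0, -6.8, 0, 1],
    [0, 0, -6.8, 0, 1],
    [0, 0, -6.8, 0, 1],
    [0, 0, -6.8, 0, 1],
    [0, 0, -6.8, 0, 1],
  ],
)

```text
clock: 3.52
ee_pos: [0.6458, 0.3016, 0.0967]
eef_rot: [0.0, 0.725, 0.689, 0.0]
force: [0.5, 0.0, 0.6]
grip_width: 0.0474
```

carry_out(
  motion=[
    [0, 0, 0, 0, 1],
    [0, 0, 0, 0, 1],
    [0, 0, 0, 0, 1],
    [0, 0, 0, 0, 1],
    [0, 0, 0, 0, 1],
    [0, 0, 0, 0, 1],
    [0, 0, 0, 0, 1],
    [0, 0, 0, 0, 1],
    [0, 0, 2, 0, 1],
    [0, 0, 5, 0, 1],
    [0, 0, 7, 0, 1],
    [0, 0, 7, 0, 1],
  ],
)

```text
clock: 4.52
ee_pos: [0.6472, 0.3023, 0.1713]
eef_rot: [0.001, 0.725, 0.689, 0.003]
force: [0.5, 0.4, -0.3]
grip_width: 0.0255
```

carry_out(
  motion=[
    [-18.6, -6.7, 0, 0, 1],
    [-18.6, -6.7, 0, 0, 1],
    [-18.6, -6.7, 0, 0, 1],
    [-18.6, -6.7, 0, 0, 1],
    [-18.6, -6.7, 0, 0, 1],
    [-18.6, -6.7, -4, 0, 1],
    [-18.6, -6.7, -8, 0, 1],
    [-18.6, -6.7, -12, 0, 1],
    [-18.6, -6.7, -14.5, 0, 1],
    [-18.6, -6.7, -14.8, 0, 1],
    [-18.6, -6.7, -14.8, 0, 1],
    [-18.6, -6.7, -14.8, 0, 0.3],
    [-18.6, -6.7, -14.8, 0, 0.3],
    [-18.6, -6.7, -14.8, 0, 0.3],
    [-18.6, -6.7, -14.8, 0, 0.3],
    [-18.6, -6.7, -14.8, 0, 0.3],
  ],
)

```text
clock: 5.85
ee_pos: [0.4601, 0.2348, 0.0195]
eef_rot: [0.0, 0.725, 0.689, 0.001]
force: [0.2, 0.4, -0.1]
grip_width: 0.0333
```

Run:
```python
from h import *
for cam in ['top','scene']:
    c=snap(cam,cam+'1')
cv2.imwrite('pics/tin1.png',np.hstack([cv2.resize(snap('top')['frame'][110:220,90:210],None,fx=3,fy=3,interpolation=3),cv2.resize(snap('scene')['frame'][120:230,350:470],None,fx=3,fy=3,interpolation=3)])[:,:,::-1])
```

```text
(no output)
```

View pics/tin1.png

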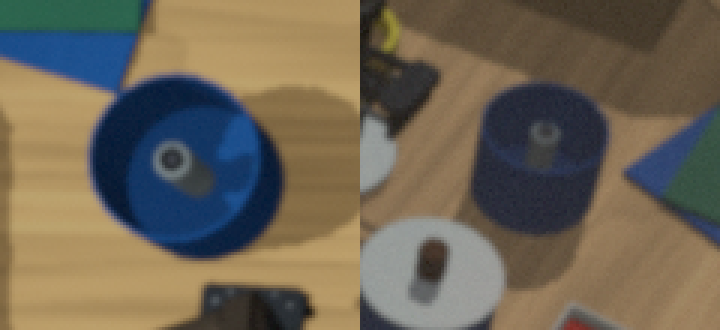

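View pics/top1.png

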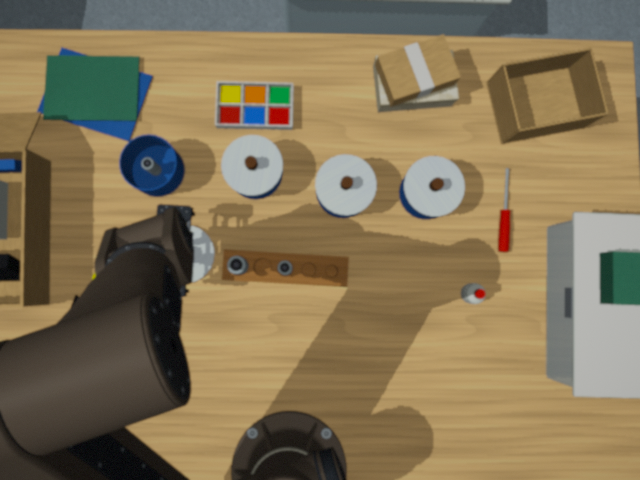

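Tin 1 is open, with a small socket at about (147,163) in the top picture. Measuring its centre and diameter next.

```bash
cat >> h.py <<'E'
def tinrim(c,xy):
    """rim circle (z=.088, r=.0600) of an open tin from blue mask hull; the far-side wall bulge is removed by robust fit"""
    g=cv2.cvtColor(c['frame'],cv2.COLOR_RGB2HSV)
    m=((g[...,0]>95)&(g[...,0]<130)&(g[...,1]>110)).astype(np.uint8)
    return m
E
python3 - <<'E'
from h import *
for cam in ['top','scene']:
    c=snap(cam)
    for n in ['socket_22','socket_26','socket_34','padlock']:
        for d in vision.look_for(cam,n): print(cam,n,np.round(d['xy']),round(d['conf'],2),px2w(c,d['xy'],.077).round(4))
    print(cam,ringtop(c,px2w(c,(148,163) if cam=='top' else (411,164),.077)[:2],.013,z=.077))
    u=(148,163) if cam=='top' else (411,164)
    g=cv2.cvtColor(c['frame'],cv2.COLOR_RGB2HSV)
    print(g[u[1]-8:u[1]+9,u[0]-10:u[0]+11,2]); print(g[u[1]-8:u[1]+9,u[0]-10:u[0]+11,1])
E
```

```text
top socket_22 [152. 166.] 0.48 [0.6382 0.2938 0.077 ]
top socket_26 [152. 166.] 0.48 [0.6382 0.2938 0.077 ]
top socket_34 [152. 166.] 0.48 [0.6382 0.2938 0.077 ]
top padlock [268. 192.] 0.41 [0.5858 0.0516 0.077 ]
top (array([0.64337966, 0.30519894, 0.01329006]), np.float64(0.0004563863786742599))
[[ 85  93  98  98 100  99 100 100  99 100 100  99  99  97  98  97  98  99
   99  98  98]
 [ 92  97  98  99  98 100 101 103 105 104 103 103 101 101  98  98  97  99
  100  99  98]
 [ 96  99  98  99 102 105 109 113 112 113 111 112 107 101  99  97  98  98
   98  99  98]
 [ 97  99  99 101 105 111 117 118 113 108 113 119 114 108 101  98  99  98
   98  98  97]
 [ 99  99 100 104 112 118 114 105  94  88  97 110 115 114 104  96  96  98
   99  98  98]
 [ 99  99 101 108 118 114  98  77  65  62  69  84 106 118 112  95  89  94
   98  99  99]
 [ 99 101 105 116 122 104  75  54  55  59  58  63  88 113 113  94  82  88
   93  96  97]
 [100  99 106 119 121  95  60  54  67  71  64  55  74 102 113  95  75  76
   86  93  97]
 [100 101 108 122 124  94  56  56  70  72  68  54  68  98 113  95  72  67
   75  84  94]

[... 4304 characters left out ...]
6  79  77  45  20  12  12  10   7   4  13  15  18  31  52  69
   91  91  84]
 [ 82  89  84  75  63  38   8   7  12  14  12   3  12   9  20  47  72  88
   76  81  93]
 [ 82 109  79  95  55  32   4   8  14  13  10  16  10   7  25  49  66  89
   83  77  70]
 [ 93 100  95  89  72  21   8   4   4   4   7  11  11   4  24  56  72  82
   74  73  73]
 [108 108 102  91  63  27  13   9   4  13  12   8   4  17  43  86  70  81
   67  77  99]
 [106 101 101 101  60  24  12   4   4  12   8   8   4  26  53  84  88  81
   79  73  79]
 [ 93 111  91  86  56  17   4   4  13   4  16   4   4  41  67 101  95  89
   91  85  71]
 [108 100  93  85  35  12   4   8   4   4   8   4  21  52  83  97  98  95
   95  71  57]]
```

A fitted radius of 13.3 mm makes it the 26 mm socket, at (0.6434, 0.3052). That is within 10 mm of the tin's middle. I'll grasp it.

carry_out(
  motion=[
    [0, 0, 0, 0, -0.26],
    [0, 0, 0, 0, -0.26],
    [0, 0, 0, 0, -0.26],
    [0, 0, 4, 0, -0.26],
    [0, 0, 8, 0, -0.26],
    [0, 0, 12, 0, -0.26],
    [0, 0, 14, 0, -0.26],
    [18.4, 7.1, 14, 0, -0.26],
    [18.4, 7.1, 14, 0, -0.26],
    [18.4, 7.1, 14, 0, -0.26],
    [18.4, 7.1, 14, 0, -0.26],
    [18.4, 7.1, 14, 0, -0.26],
    [18.4, 7.1, 14, 0, -0.26],
    [18.4, 7.1, 14, 0, -0.26],
    [18.4, 7.1, 10, 0, -0.26],
    [18.4, 7.1, 10, 0, -0.26],
    [18.4, 7.1, 10, 0, -0.26],
  ],
  grip_force=30,
)

```text
clock: 7.97
ee_pos: [0.642, 0.3051, 0.1175]
eef_rot: [-0.001, 0.725, 0.689, -0.002]
force: [0.6, 0.9, 0.4]
grip_width: 0.0602
```

carry_out(
  motion=[
    [0, 0, 0, 0, -0.26],
    [0, 0, -3, 0, -0.26],
    [0, 0, -6, 0, -0.26],
    [0, 0, -8.2, 0, -0.26],
    [0, 0, -8.2, 0, -0.26],
    [0, 0, -8.2, 0, -0.26],
    [0, 0, -8.2, 0, 1],
    [0, 0, -8.2, 0, 1],
    [0, 0, -8.2, 0, 1],
    [0, 0, -8.2, 0, 1],
    [0, 0, -8.2, 0, 1],
    [0, 0, -8.2, 0, 1],
    [0, 0, -8.2, 0, 1],
    [0, 0, -8.2, 0, 1],
    [0, 0, -8.2, 0, 1],
    [0, 0, -8.2, 0, 1],
    [0, 0, -8.2, 0, 1],
    [0, 0, -8.2, 0, 1],
  ],
)

```text
clock: 9.47
ee_pos: [0.644, 0.3057, 0.0371]
eef_rot: [0.0, 0.725, 0.689, 0.0]
force: [0.1, -0.2, 4.6]
grip_width: 0.0257
```

carry_out(
  motion=[
    [0, 0, 0.5, 0, 1],
    [0, 0, 4, 0, 1],
    [0, 0, 8, 0, 1],
    [0, 0, 12, 0, 1],
    [0, 0, 13.5, 0, 1],
    [0, 0, 13.5, 0, 1],
    [0, 0, 13.5, 0, 1],
  ],
)

```text
clock: 10.05
ee_pos: [0.6436, 0.3056, 0.1718]
eef_rot: [0.0, 0.725, 0.689, 0.0]
force: [-0.1, -0.2, -2.8]
grip_width: 0.0254
```

Run:
```python
from h import *
c=snap('top','top2');x,f,d=standfit(c); print(x.round(4),f,d)
H=holes(x); print({k:v.round(4) for k,v in H.items()})
for k in (30,38): print(k,ringtop(c,H[k],k/2000))
snap('scene','scene2')
for o in lids(c): print(*o)
```

```text
[ 0.4294  0.014  -0.0457] -34.93210983276367 [32.6 40.4 35.9 30.8]
{22: array([ 0.4248, -0.0859]), 26: array([ 0.4271, -0.0359]), 30: array([0.4294, 0.014 ]), 34: array([0.4317, 0.064 ]), 38: array([0.434 , 0.1139])}
30 (array([0.42817354, 0.01352008, 0.01584392]), np.float64(0.0002796481079294829))
38 (array([0.43305535, 0.11354973, 0.01960158]), np.float64(0.00030980071559840735))
[251. 165.] [0.6407 0.0856 0.0632] 0.0012
[346. 184.] [ 0.6034 -0.1117  0.0632] 0.0009
[434. 186.] [ 0.6011 -0.2961  0.0646] 0.0004
[185. 254.] [0.4541 0.2173 0.0605] 0.0002
```

View pics/scene2.png

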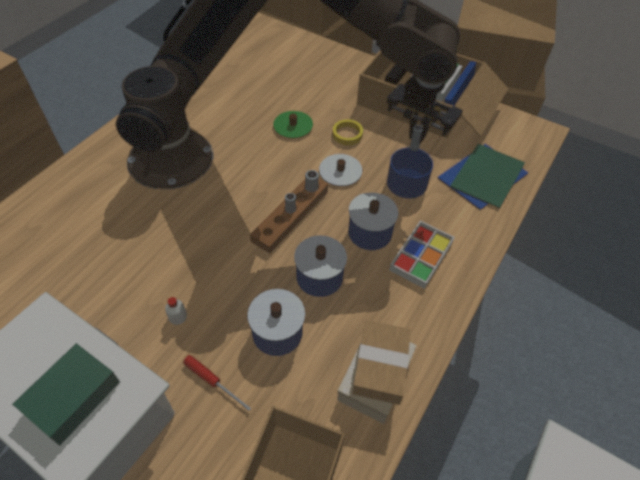

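carry_out(
  motion=[
    [-21.7, -34.1, 0, 0, 1],
    [-21.7, -34.1, 0, 0, 1],
    [-21.7, -34.1, 0, 0, 1],
    [-21.7, -34.1, 0, 0, 1],
    [-21.7, -34.1, 0, 0, 1],
    [-21.7, -34.1, 0, 0, 1],
    [-21.7, -34.1, 0, 0, 1],
    [-21.7, -34.1, 0, 0, 1],
    [-21.7, -34.1, 0, 0, 1],
    [-21.7, -34.1, 0, 0, 1],
    [-21.7, -34.1, 0, 0, 1],
    [-21.7, -34.1, 0, 0, 1],
    [-21.7, -34.1, -4, 0, 1],
    [-21.7, -34.1, -8, 0, 1],
    [-21.7, -34.1, -8.5, 0, 1],
    [-21.7, -34.1, -8.5, 0, 1],
    [-21.7, -34.1, -8.5, 0, 1],
  ],
)

```text
clock: 11.57
ee_pos: [0.4273, -0.0349, 0.0871]
eef_rot: [-0.0, 0.724, 0.69, -0.0]
force: [0.9, -0.0, -1.6]
grip_width: 0.0257
```

Run:
```python
from h import *
a=snap('top')['frame'][225:310,215:365];c=snap('scene');b=c['frame'][165:265,225:345]
cv2.imwrite('pics/pl1a.png',cv2.resize(a,None,fx=5,fy=5,interpolation=3)[:,:,::-1])
cv2.imwrite('pics/pl1b.png',cv2.resize(b,None,fx=5,fy=5,interpolation=3)[:,:,::-1])
c=snap('top');s=bot.read_state()['ee_pos'];print(s)
```

```text
[ 0.42767073 -0.0352668   0.08818261]
```

View pics/pl1b.png

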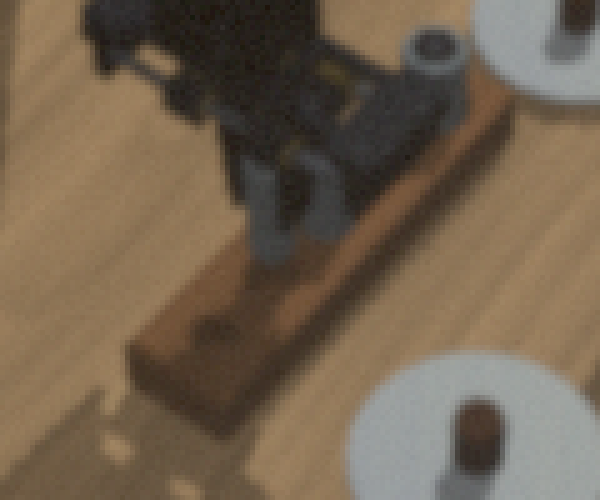

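carry_out(
  motion=[
    [-0.1, -0.1, -1, 0, 1],
    [-0.1, -0.1, -1.5, 0, 1],
    [-0.1, -0.1, -2, 0, 1],
    [-0.1, -0.1, -2.5, 0, 1],
    [-0.1, -0.1, -2.8, 0, 1],
    [-0.1, -0.1, -2.8, 0, 1],
  ],
)

```text
clock: 12.22
ee_pos: [0.4259, -0.0364, 0.0583]
eef_rot: [0.0, 0.725, 0.689, 0.0]
force: [0.8, -0.7, -1.1]
grip_width: 0.0256
```

carry_out(
  motion=[
    [0, 0, -0.5, 0, 1],
    [0, 0, -1.0, 0, 1],
    [0, 0, -1.4, 0, 1],
    [0, 0, -1.55, 0, 1],
    [0, 0, -1.55, 0, 1],
  ],
)

```text
clock: 12.63
ee_pos: [0.426, -0.0364, 0.0428]
eef_rot: [0.0, 0.725, 0.689, 0.0]
force: [0.9, 0.1, -2.3]
grip_width: 0.0252
```

carry_out(
  motion=[
    [0, 0, 0, 0, -0.1],
    [0, 0, 0, 0, -0.1],
    [0, 0, 0, 0, -0.1],
    [0, 0, 0, 0, -0.1],
    [0, 0, 0, 0, -0.1],
    [0, 0, 4, 0, -0.1],
    [0, 0, 8, 0, -0.4],
    [0, 0, 10, 0, -0.4],
    [0, 0, 12, 0, -0.4],
    [3.4, 27, 12, 0, -0.4],
    [3.4, 27, 12, 0, -0.4],
    [3.4, 27, 12, 0, -0.4],
    [3.4, 27, 12, 0, -0.4],
    [3.4, 27, 12, 0, -0.4],
    [3.4, 27, 12, 0, -0.4],
    [3.4, 27, 12, 0, -0.4],
    [3.4, 27, 12, 0, -0.4],
  ],
)

```text
clock: 14.05
ee_pos: [0.4598, 0.2373, 0.1631]
eef_rot: [0.0, 0.723, 0.691, 0.0]
force: [-0.8, -0.4, 0.0]
grip_width: 0.0668
```

Run:
```python
from h import *
c=snap('top','top3');s=snap('scene','scene3')
print(lids(s,.012),lids(c))
```

```text
[(array([373., 211.]), array([0.6163, 0.1459, 0.0681]), np.float64(0.0011)), (array([276., 314.]), array([ 0.5748, -0.2649,  0.0672]), np.float64(0.0009))] [(array([252., 164.]), array([0.641 , 0.0846, 0.0643]), np.float64(0.0006)), (array([346., 184.]), array([ 0.6029, -0.1115,  0.0639]), np.float64(0.0011)), (array([434., 186.]), array([ 0.6011, -0.2962,  0.0646]), np.float64(0.0004)), (array([193., 253.]), array([0.454 , 0.2144, 0.0584]), np.float64(0.0074))]
```

View pics/scene3.png

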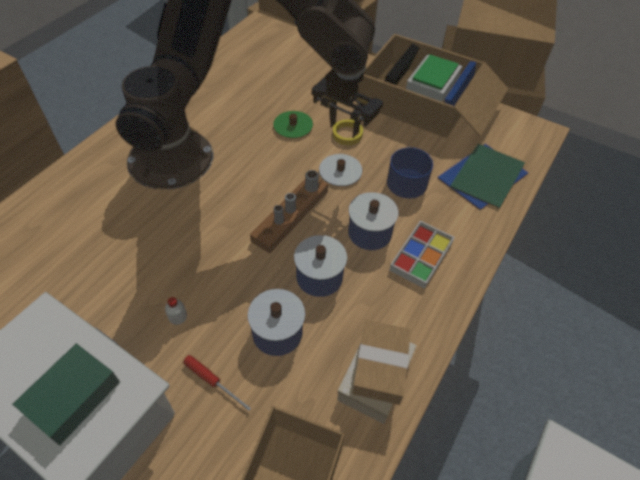

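View pics/top3.png

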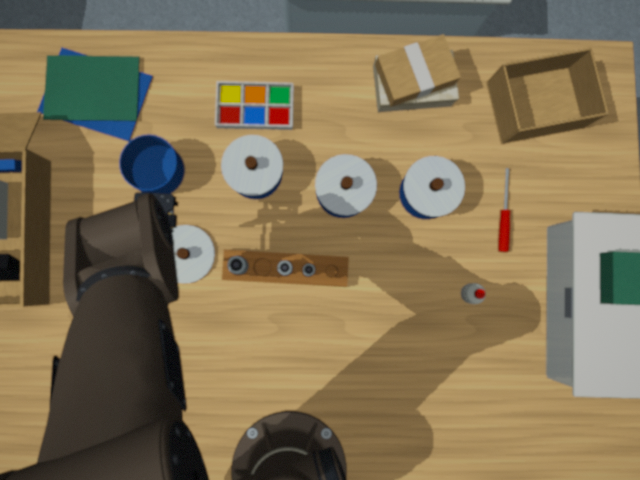

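Run:
```python
from h import *
c=snap('top');s=snap('scene')
for cc,cam,ref in [(c,'top',(183,253)),(s,'scene',(341,164))]:
    print(cam,ref,px2w(cc,ref,.044).round(4))
# scene lid fit by disc seg
hsv=cv2.cvtColor(s['frame'],cv2.COLOR_RGB2HSV)
x0,y0=315,148
sub=hsv[y0:195,x0:368]; m=((sub[...,1]<70)&(sub[...,2]>110)).astype(np.uint8)
n,l,st,ce=cv2.connectedComponentsWithStats(m);i=1+np.argmax(st[1:,4]);print(st[i],ce[i]+[x0,y0])
k=np.argwhere(l==i)[:,::-1]+[x0,y0]
print(fitcirc(pts2w(s,cv2.convexHull(k.astype(np.int32))[:,0],.012)))
sub=hsv[225:285,160:220];m=((sub[...,1]<50)&(sub[...,2]>130)).astype(np.uint8)
n,l,st,ce=cv2.connectedComponentsWithStats(m);i=1+np.argmax(st[1:,4])
k=np.argwhere(l==i)[:,::-1]+[160,225]
h=cv2.convexHull(k.astype(np.int32))[:,0]; h=h[h[:,0]>183]
print(fitcirc(pts2w(c,h,.012),.064))
```

```text
top (183, 253) [0.4578 0.2311 0.044 ]
scene (341, 164) [0.4656 0.2224 0.044 ]
[  4   5  44  33 982] [340.41955193 169.14867617]
(array([0.45913391, 0.23299841, 0.06535695]), np.float64(0.0004535309681296494))Traceback (most recent call last):
  File "<stdin>", line 13, in <module>
    return _wrapfunc(a, 'argmax', axis=axis, out=out, **kwds)
    return bound(*args, **kwds)
ValueError: attempt to get argmax of an empty sequence
```

carry_out(
  motion=[
    [0, 0, -4, 0, -0.4],
    [0, 0, -8, 0, -0.4],
    [0, 0, -12, 0, -0.4],
    [0, 0, -14.4, 0, -0.4],
    [0, 0, -14.4, 0, -0.4],
    [0, 0, -14.4, 0, 1],
    [0, 0, -14.4, 0, 1],
    [0, 0, -14.4, 0, 1],
    [0, 0, -14.4, 0, 1],
    [0, 0, -14.4, 0, 1],
    [0, 0, -14.4, 0, 1],
    [0, 0, -14.4, 0, 1],
    [0, 0, -14.4, 0, 1],
    [0, 0, -14.4, 0, 1],
    [0, 0, -14.4, 0, 1],
    [0, 0, -14.4, 0, 1],
    [0, 0, -14.4, 0, 1],
    [0, 0, -14.4, 0, 1],
  ],
  grip_force=15,
)

```text
clock: 15.75
ee_pos: [0.4599, 0.2337, 0.0197]
eef_rot: [0.0, 0.725, 0.689, 0.0]
force: [-0.9, 0.1, 6.4]
grip_width: 0.0257
```

carry_out(
  motion=[
    [0, 0, 2, 0, 1],
    [0, 0, 6, 0, 1],
    [0, 0, 10, 0, 1],
    [0, 0, 13, 0, 1],
    [0, 0, 13, 0, 1],
    [0, 0, 13, 0, 1],
  ],
)

```text
clock: 16.25
ee_pos: [0.4601, 0.2338, 0.1504]
eef_rot: [0.001, 0.724, 0.689, 0.001]
force: [-0.1, 0.6, -2.2]
grip_width: 0.0255
```

```bash
cat >> h.py <<'E'
def rimfit(c,xy):
    g=cv2.cvtColor(c['frame'],cv2.COLOR_RGB2HSV)
    uv=w2px(c,[*xy,.088]); u,v=uv.round().astype(int)
    h=45; sub=g[v-h:v+h,u-h:u+h]
    m=((sub[...,0]>95)&(sub[...,0]<130)&(sub[...,1]>130)).astype(np.uint8)
    n,l,st,ce=cv2.connectedComponentsWithStats(m)
    i=1+np.argmax(st[1:,4])
    k=np.argwhere(l==i)[:,::-1]+[u-h,v-h]
    hull=cv2.convexHull(k.astype(np.int32))[:,0]
    o=-np.array(c['R']).T@c['t']; 
    W=pts2w(c,hull,.088); away=(np.array(xy)-o[:2]);away/=np.linalg.norm(away)
    sel=(W-xy)@away>0.0
    # densify: keep far half
    return fitcirc(W[sel],.060),sel.sum()
E
python3 - <<'E'
from h import *
c=snap('top','top4');print(rimfit(c,(.6457,.3014)))
print(bot.read_state()['ee_pos'])
cv2.imwrite('pics/t4.png',cv2.resize(c['frame'][110:290,90:330],None,fx=3,fy=3)[:,:,::-1])
E
```

```text
((array([0.6742128 , 0.34729471]), np.float64(0.010273531323348182)), np.int64(7))
[0.45949633 0.23354875 0.14900046]
```

View pics/t4.png

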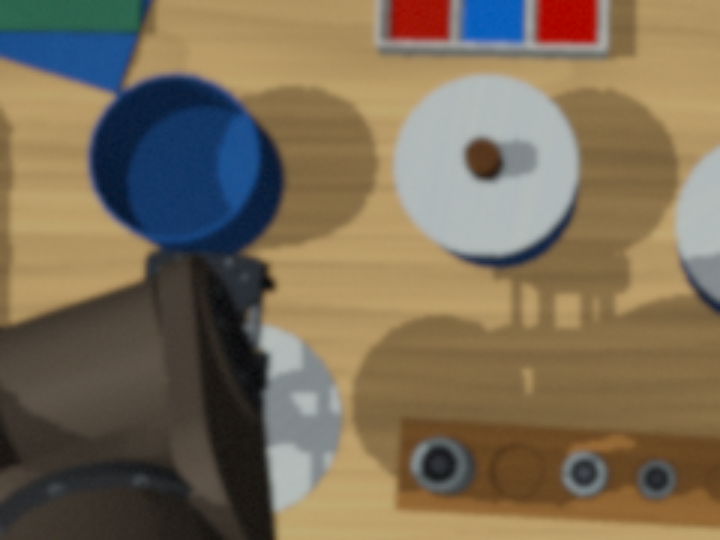

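carry_out(
  motion=[
    [18.6, 6.8, 1, 0, 1],
    [18.6, 6.8, 1, 0, 1],
    [18.6, 6.8, 1, 0, 1],
    [18.6, 6.8, 1, 0, 1],
    [18.6, 6.8, 1, 0, 1],
    [18.6, 6.8, 1, 0, 1],
    [18.6, 6.8, 1, 0, 1],
    [18.6, 6.8, 1, 0, 1],
    [18.6, 6.8, -2, 0, 1],
    [18.6, 6.8, -3.5, 0, 1],
    [18.6, 6.8, -4.5, 0, 1],
    [18.6, 6.8, -4.9, 0, 1],
    [18.6, 6.8, -4.9, 0, 1],
    [18.6, 6.8, -4.9, 0, 1],
  ],
)

```text
clock: 17.47
ee_pos: [0.6456, 0.3016, 0.1007]
eef_rot: [0.0, 0.725, 0.689, 0.0]
force: [1.1, 0.6, -1.4]
grip_width: 0.0259
```

carry_out(
  motion=[
    [0, 0, -0.1, 0, 1],
    [0, 0, -0.1, 0, 1],
    [0, 0, -0.1, 0, 0],
    [0, 0, -0.1, 0, 0],
    [0, 0, -0.1, 0, 0],
    [0, 0, -0.1, 0, 0],
    [0, 0, -0.1, 0, 0],
    [0, 0, 3, 0, -0.4],
    [0, 0, 6, 0, -0.4],
    [0, 0, 7, 0, -0.4],
    [-0.5, -21.7, 7, 0, -0.4],
    [-0.5, -21.7, 7, 0, -0.4],
    [-0.5, -21.7, 7, 0, -0.4],
    [-0.5, -21.7, 7, 0, -0.4],
    [-0.5, -21.7, 7, 0, -0.4],
    [-0.5, -21.7, 7, 0, -0.4],
    [-0.5, -21.7, 7, 0, -0.4],
    [-0.5, -21.7, 7, 0, -0.4],
  ],
)

```text
clock: 18.97
ee_pos: [0.6409, 0.0848, 0.1702]
eef_rot: [-0.0, 0.725, 0.689, 0.0]
force: [-0.5, 0.2, -0.1]
grip_width: 0.0668
```

Run:
```python
from h import *
c=snap('top','top5');print(lids(c))
s=snap('scene')
cv2.imwrite('pics/t5.png',np.hstack([cv2.resize(c['frame'][110:230,90:210],None,fx=3,fy=3),cv2.resize(s['frame'][120:240,350:470],None,fx=3,fy=3)])[:,:,::-1])
```

```text
[(array([345., 185.]), array([ 0.6011, -0.1107,  0.0645]), np.float64(0.0007)), (array([434., 185.]), array([ 0.602 , -0.2969,  0.0641]), np.float64(0.0005))]
```

View pics/t5.png

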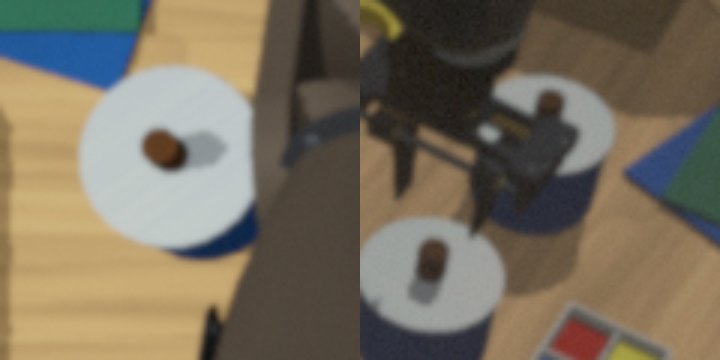

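carry_out(
  motion=[
    [0, 0, -4, 0, -0.4],
    [0, 0, -7.1, 0, -0.4],
    [0, 0, -7.1, 0, -0.4],
    [0, 0, -7.1, 0, 1],
    [0, 0, -7.1, 0, 1],
    [0, 0, -7.1, 0, 1],
    [0, 0, -7.1, 0, 1],
    [0, 0, -7.1, 0, 1],
    [0, 0, -7.1, 0, 1],
    [0, 0, -7.1, 0, 1],
    [0, 0, -7.1, 0, 1],
    [0, 0, -7.1, 0, 1],
    [0, 0, -7.1, 0, 1],
    [0, 0, -7.1, 0, 1],
    [0, 0, -7.1, 0, 1],
    [0, 0, -7.1, 0, 1],
    [0, 0, -7.1, 0, 1],
    [0, 0, -5, 0, 1],
    [0, 0, -2, 0, 1],
    [0, 0, 0, 0, 1],
  ],
)

```text
clock: 20.73
ee_pos: [0.6409, 0.0846, 0.1716]
eef_rot: [0.0, 0.725, 0.689, 0.0]
force: [1.0, 0.6, -1.1]
grip_width: 0.0258
```

carry_out(
  motion=[
    [-18.1, 15, 0, 0, 1],
    [-18.1, 15, 0, 0, 1],
    [-18.1, 15, 0, 0, 1],
    [-18.1, 15, 0, 0, 1],
    [-18.1, 15, 0, 0, 1],
    [-18.1, 15, 0, 0, 1],
    [-18.1, 15, 0, 0, 1],
    [-18.1, 15, -4, 0, 1],
    [-18.1, 15, -8, 0, 1],
    [-18.1, 15, -12, 0, 1],
    [-18.1, 15, -14.5, 0, 1],
    [-18.1, 15, -15, 0, 1],
    [-18.1, 15, -15, 0, 1],
    [-18.1, 15, -15, 0, 0],
    [-18.1, 15, -15, 0, 0],
    [-18.1, 15, -15, 0, 0],
    [-18.1, 15, -15, 0, 0],
    [-18.1, 15, -15, 0, 0],
  ],
)

```text
clock: 22.23
ee_pos: [0.4601, 0.2347, 0.0207]
eef_rot: [0.0, 0.725, 0.689, 0.0]
force: [0.5, 0.7, -0.1]
grip_width: 0.0468
```

Run:
```python
from h import *
c=snap('top','top6');print(lids(c))
s=snap('scene')
cv2.imwrite('pics/t6.png',np.hstack([cv2.resize(c['frame'][110:230,190:310],None,fx=3,fy=3),cv2.resize(s['frame'][165:285,315:435],None,fx=3,fy=3)])[:,:,::-1])
```

```text
[(array([147., 162.]), array([0.6442, 0.3021, 0.0643]), np.float64(0.0006)), (array([345., 184.]), array([ 0.6018, -0.1109,  0.0647]), np.float64(0.0004)), (array([434., 186.]), array([ 0.6011, -0.2962,  0.0646]), np.float64(0.0003))]
```

View pics/t6.png

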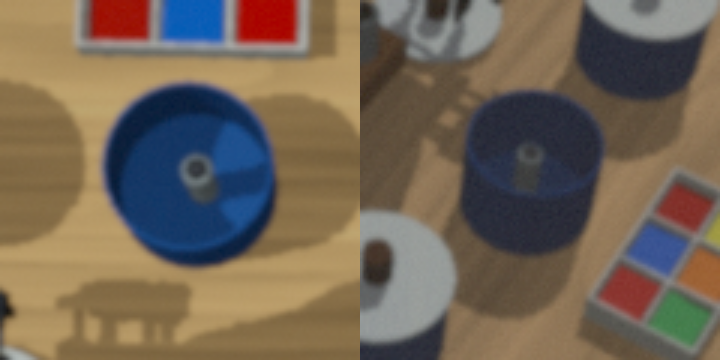

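Run:
```python
from h import *
c=snap('top');p=px2w(c,(255.4,166.3),.077)[:2];print(p,ringtop(c,p,.013,z=.077))
g=cv2.cvtColor(c['frame'],cv2.COLOR_RGB2HSV)
print(g[160:174,247:266,1])
print(rimfit(c,(.6409,.0853)))
```

```text
[0.63992495 0.07795102] (array([0.63831715, 0.07882165, 0.01100803]), np.float64(0.0008155993916923191))
[[203 207 211 200 204 187 171 163 154 163 184 189 197 204 202 203 203 198
  205]
 [204 212 204 197 175 148 115  96 100 103 115 144 171 198 203 200 198 202
  203]
 [204 199 199 175 131  95  71  56  55  59  65  85 125 175 200 204 202 200
  202]
 [204 203 184 133  87  62  48  40  39  39  47  50  80 134 182 202 197 203
  200]
 [204 202 162  98  63  46  38  31  33  33  35  38  54 107 165 202 202 202
  207]
 [196 193 138  81  52  39  40  31  35  33  33  31  43  86 154 195 202 205
  202]
 [207 195 136  78  54  42  38  39  36  32  34  29  37  81 144 190 205 207
  203]
 [203 181 145  85  53  37  32  33  45  26  27  27  33  67 136 187 197 201
  204]
 [188 183 154  89  52  34  31  30  29  29  26  25  27  55 118 178 195 201
  209]
 [203 199 164 111  59  34  27  24  30  26  25  24  27  41  99 160 194 197
  204]
 [203 202 194 137  78  45  30  26  24  24  24  26  30  36  78 129 180 203
  210]
 [214 210 202 166 113  57  34  27  25  26  25  28  26  29  57 113 167 198
  204]
 [213 198 205 189 149  97  53  33  33  29  22  24  29  34  50 104 161 196
  207]
 [210 201 204 202 183 129  74  39  28  27  24  29  19  30  59 110 167 193
  198]]
((array([0.63615452, 0.08149824]), np.float64(0.0016147230887324417)), np.int64(15))
```

carry_out(
  motion=[
    [0, 0, 4, 0, -0.26],
    [0, 0, 8, 0, -0.26],
    [0, 0, 12, 0, -0.26],
    [0, 0, 14, 0, -0.26],
    [18, -15.6, 14, 0, -0.26],
    [18, -15.6, 14, 0, -0.26],
    [18, -15.6, 14, 0, -0.26],
    [18, -15.6, 14, 0, -0.26],
    [18, -15.6, 14, 0, -0.26],
    [18, -15.6, 14, 0, -0.26],
    [18, -15.6, 14, 0, -0.26],
    [18, -15.6, 14, 0, -0.26],
    [18, -15.6, 10, 0, -0.26],
    [18, -15.6, 6, 0, -0.26],
    [18, -15.6, 2, 0, -0.26],
    [18, -15.6, 1.8, 0, -0.26],
    [18, -15.6, 1.8, 0, -0.26],
  ],
  grip_force=30,
)

```text
clock: 23.8
ee_pos: [0.6383, 0.0795, 0.0372]
eef_rot: [-0.001, 0.724, 0.69, -0.001]
force: [0.4, -0.5, 0.2]
grip_width: 0.0599
```

carry_out(
  motion=[
    [0, 0, 0, 0, 1],
    [0, 0, 0, 0, 1],
    [0, 0, 0, 0, 1],
    [0, 0, 0, 0, 1],
    [0, 0, 0, 0, 1],
    [0, 0, 0, 0, 1],
    [0, 0, 0, 0, 1],
    [0, 0, 0, 0, 1],
    [0, 0, 0, 0, 1],
    [0, 0, 0, 0, 1],
    [0, 0, 0, 0, 1],
    [0, 0, 0, 0, 1],
    [0, 0, 0, 0, 1],
    [0, 0, 0, 0, 1],
  ],
)

```text
clock: 24.97
ee_pos: [0.64, 0.0786, 0.0387]
eef_rot: [0.0, 0.725, 0.689, 0.0]
force: [-0.7, 0.1, 5.7]
grip_width: 0.0212
```

carry_out(
  motion=[
    [0, 0, 0.5, 0, 1],
    [0, 0, 4, 0, 1],
    [0, 0, 8, 0, 1],
    [0, 0, 12, 0, 1],
    [0, 0, 13.5, 0, 1],
    [0, 0, 13.5, 0, 1],
  ],
)

```text
clock: 25.47
ee_pos: [0.6411, 0.0787, 0.1776]
eef_rot: [0.002, 0.725, 0.689, 0.002]
force: [0.0, 0.2, -2.0]
grip_width: 0.0215
```

Run:
```python
from h import *
for i in range(2):
    c=snap('top','top7');x,f,d=standfit(c); print(x.round(4),f,d)
    H=holes(x); print({k:v.round(4) for k,v in H.items()})
    for k in (26,30,38): print(k,ringtop(c,H[k],k/2000))
print(lids(c),bot.read_state()['ee_pos'])
```

```text
[ 0.4245  0.0365 -0.0379] -17.542078018188477 [17.8 20.7  0.8 30.9]
{22: array([ 0.4207, -0.0634]), 26: array([ 0.4226, -0.0134]), 30: array([0.4245, 0.0365]), 34: array([0.4264, 0.0865]), 38: array([0.4283, 0.1365])}
26 (array([ 0.42090732, -0.00569918,  0.0146534 ]), np.float64(0.0005755523801587956))
30 (array([0.42384441, 0.03436732, 0.01494563]), np.float64(0.0009133340485383824))
38 None
[ 0.4251  0.0368 -0.0414] -17.83833122253418 [17.7 21.   1.2 31.5]
{22: array([ 0.4209, -0.0631]), 26: array([ 0.423 , -0.0132]), 30: array([0.4251, 0.0368]), 34: array([0.4271, 0.0868]), 38: array([0.4292, 0.1367])}
26 (array([ 0.4210544 , -0.00610512,  0.01472673]), np.float64(0.0012532314558790496))
30 (array([0.42375854, 0.03461489, 0.01511516]), np.float64(0.0009754104104304014))
38 None
[(array([345., 185.]), array([ 0.6012, -0.1106,  0.0647]), np.float64(0.0007)), (array([434., 186.]), array([ 0.6019, -0.2968,  0.064 ]), np.float64(0.0005))] [0.63939857 0.07861471 0.17289526]
```

View pics/top7.png

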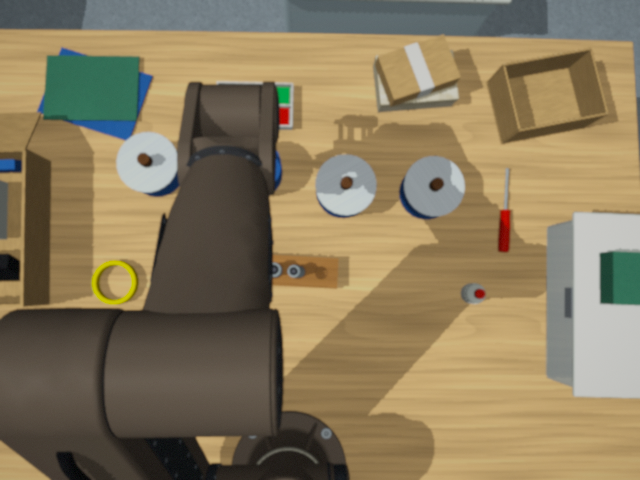

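The stand has been knocked towards +y: the sockets now show at (274,270) and (294,272). I'll move the arm out of the view.

carry_out(
  motion=[
    [-9, -38, 0, 0, 1],
    [-9, -38, 0, 0, 1],
    [-9, -38, 0, 0, 1],
    [-9, -38, 0, 0, 1],
    [-9, -38, 0, 0, 1],
    [-9, -38, 0, 0, 1],
    [-9, -38, 0, 0, 1],
    [-9, -38, 0, 0, 1],
    [-9, -38, 0, 0, 1],
    [-9, -38, 0, 0, 1],
    [-9, -38, 0, 0, 1],
    [-9, -38, 0, 0, 1],
  ],
)

```text
clock: 26.57
ee_pos: [0.549, -0.3013, 0.1712]
eef_rot: [-0.002, 0.725, 0.689, -0.0]
force: [0.1, 1.4, -1.3]
grip_width: 0.0213
```

Run:
```python
from h import *
for i in range(2):
    c=snap('top','top8');x,f,d=standfit(c); print(x.round(4),f,d)
    H=holes(x); print({k:v.round(4) for k,v in H.items()})
    for k in (26,30,38): print(k,ringtop(c,H[k],k/2000))
print(lids(c,.012),lids(c),bot.read_state()['ee_pos'],rimfit(c,(.6409,.0853)))
```

```text
[ 0.4263  0.0363 -0.0294] -23.243785858154297 [11.6  5.9 72.5 21.6]
{22: array([ 0.4234, -0.0637]), 26: array([ 0.4249, -0.0137]), 30: array([0.4263, 0.0363]), 34: array([0.4278, 0.0862]), 38: array([0.4293, 0.1362])}
26 None
30 (array([0.40915293, 0.04626307, 0.0217012 ]), np.float64(0.004431016723034069))
38 (array([0.42770035, 0.13420242, 0.0205619 ]), np.float64(0.0010239841741190461))
[ 0.4258  0.0363 -0.0346] -23.27350616455078 [12.6  5.9 72.9 20.7]
{22: array([ 0.4223, -0.0636]), 26: array([ 0.4241, -0.0136]), 30: array([0.4258, 0.0363]), 34: array([0.4275, 0.0863]), 38: array([0.4293, 0.1363])}
26 None
30 (array([0.41103307, 0.05084629, 0.01888778]), np.float64(0.004089751341027854))
38 (array([0.4276234 , 0.134264  , 0.02061753]), np.float64(0.0010151597226923132))
[(array([254., 105.]), array([0.796 , 0.0899, 0.0971]), np.float64(0.0143)), (array([345., 184.]), array([ 0.6158, -0.1166,  0.0696]), np.float64(0.0006)), (array([421., 180.]), array([ 0.6186, -0.3034,  0.0604]), np.float64(0.0106)), (array([185., 254.]), array([0.4585, 0.234 , 0.0648]), np.float64(0.0003))] [(array([254., 105.]), array([0.7699, 0.0826, 0.0908]), np.float64(0.0133)), (array([345., 184.]), array([ 0.6014, -0.1106,  0.0651]), np.float64(0.0005)), (array([421., 180.]), array([ 0.604 , -0.2851,  0.0564]), np.float64(0.0098)), (array([185., 254.]), array([0.4542, 0.2174, 0.0606]), np.float64(0.0003))] [ 0.54973599 -0.29992265  0.1720786 ] ((array([0.63572152, 0.08186401]), np.float64(0.0018426157167619687)), np.int64(14))
```

View pics/top8.png

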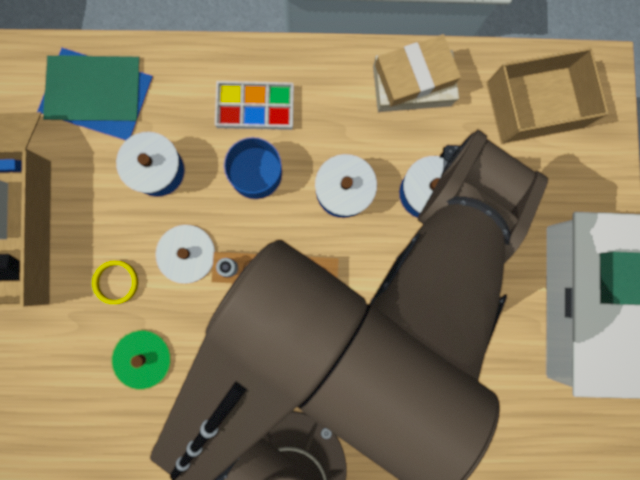

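carry_out(
  motion=[
    [-9, 60, 0, 0, 1],
    [-9, 60, 0, 0, 1],
    [-9, 60, 0, 0, 1],
    [-9, 60, 0, 0, 1],
    [-9, 60, 0, 0, 1],
    [-9, 60, 0, 0, 1],
    [-9, 60, 0, 0, 1],
    [-9, 60, 0, 0, 1],
    [-9, 60, 0, 0, 1],
    [-9, 60, 0, 0, 1],
    [-9, 60, 0, 0, 1],
    [-9, 60, 0, 0, 1],
    [-9, 60, 0, 0, 1],
    [-9, 60, 0, 0, 1],
    [-9, 60, 0, 0, 1],
    [-9, 60, 0, 0, 1],
    [-9, 60, 0, 0, 1],
    [-9, 60, 0, 0, 1],
  ],
)

```text
clock: 28.17
ee_pos: [0.4589, 0.299, 0.173]
eef_rot: [-0.0, 0.724, 0.69, -0.0]
force: [0.4, -0.5, -2.1]
grip_width: 0.0219
```

Run:
```python
from h import *
for i in range(2):
    c=snap('top','top9');x,f,d=standfit(c); print(x.round(4),f,d)
    H=holes(x); print({k:v.round(4) for k,v in H.items()})
    for k in (26,30,38): print(k,ringtop(c,H[k],k/2000))
s=snap('scene')
cv2.imwrite('pics/st9.png',np.hstack([cv2.resize(c['frame'][220:310,205:365],None,fx=2.5,fy=2.5),cv2.resize(s['frame'][170:260,230:350],None,fx=2.5,fy=2.5)])[:,:,::-1])
```

```text
[ 0.4247  0.0371 -0.0463] -38.94670867919922 [31.9 37.9 69.9 34.1]
{22: array([ 0.4201, -0.0628]), 26: array([ 0.4224, -0.0128]), 30: array([0.4247, 0.0371]), 34: array([0.4271, 0.0871]), 38: array([0.4294, 0.137 ])}
26 (array([ 0.41894265, -0.00182447,  0.00851004]), np.float64(1.0550666806944271e-14))
30 (array([0.42324599, 0.03664254, 0.01498394]), np.float64(0.0005167159823979621))
38 (array([0.42821941, 0.13631391, 0.01824107]), np.float64(0.0005338072151052317))
[ 0.4247  0.037  -0.0435] -38.905635833740234 [32.1 37.7 70.8 33.9]
{22: array([ 0.4204, -0.0629]), 26: array([ 0.4225, -0.0129]), 30: array([0.4247, 0.037 ]), 34: array([0.4269, 0.087 ]), 38: array([0.429 , 0.1369])}
26 (array([ 0.41894265, -0.00182447,  0.00851004]), np.float64(1.0550666806944271e-14))
30 (array([0.42310099, 0.03667958, 0.01495929]), np.float64(0.000587225182470386))
38 (array([0.42813766, 0.1360875 , 0.0181182 ]), np.float64(0.0005826142514101469))
```

View pics/st9.png

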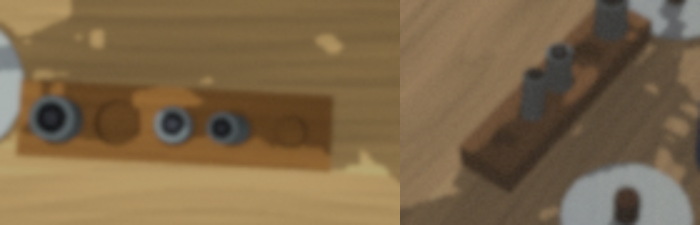

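carry_out(
  motion=[
    [-3.9, -36.2, 0, 0, 1],
    [-3.9, -36.2, 0, 0, 1],
    [-3.9, -36.2, 0, 0, 1],
    [-3.9, -36.2, 0, 0, 1],
    [-3.9, -36.2, 0, 0, 1],
    [-3.9, -36.2, 0, 0, 1],
    [-3.9, -36.2, 0, 0, 1],
    [-3.9, -36.2, 0, 0, 1],
    [-3.9, -36.2, 0, 0, 1],
    [-3.9, -36.2, 0, 0, 1],
    [-3.9, -36.2, 0, 0, 1],
    [-3.9, -36.2, -4, 0, 1],
    [-3.9, -36.2, -7, 0, 1],
    [-3.9, -36.2, -9, 0, 1],
    [-3.9, -36.2, -9, 0, 1],
    [-3.9, -36.2, -9, 0, 1],
    [-3.9, -36.2, -9, 0, 1],
  ],
)

```text
clock: 29.73
ee_pos: [0.4213, -0.063, 0.0841]
eef_rot: [0.0, 0.724, 0.689, 0.0]
force: [0.8, -0.5, -2.0]
grip_width: 0.0214
```

Run:
```python
from h import *
print(bot.read_state()['ee_pos'],bot.read_state()['ee_pos'])
s=snap('scene');c=snap('top','top10')
print(bot.read_state()['ee_pos'])
cv2.imwrite('pics/st10.png',np.hstack([cv2.resize(c['frame'][220:310,205:365],None,fx=2.5,fy=2.5),cv2.resize(s['frame'][170:260,230:350],None,fx=2.5,fy=2.5)])[:,:,::-1])
```

```text
[ 0.42130067 -0.06302416  0.08413982] [ 0.42130067 -0.06302416  0.08413982]
[ 0.42147164 -0.06328132  0.08444486]
```

View pics/st10.png

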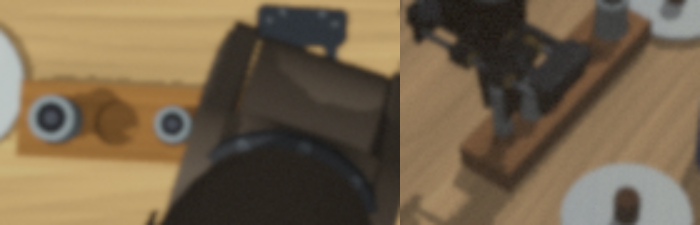

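Measured x is 0.4214 and the target is 0.4196. I'll correct by −0.17 cm and descend.

carry_out(
  motion=[
    [-0.17, 0, -0.8, 0, 1],
    [-0.17, 0, -1.3, 0, 1],
    [-0.17, 0, -1.8, 0, 1],
    [-0.17, 0, -2.3, 0, 1],
    [-0.17, 0, -2.5, 0, 1],
    [-0.17, 0, -2.5, 0, 1],
  ],
)

```text
clock: 30.33
ee_pos: [0.4197, -0.0636, 0.0579]
eef_rot: [0.001, 0.725, 0.689, 0.0]
force: [5.0, -1.1, -3.3]
grip_width: 0.0216
```

carry_out(
  motion=[
    [0.1, 0, -0.4, 0, 1],
    [0.1, 0, -0.8, 0, 1],
    [0.1, 0, -1.2, 0, 1],
    [0.1, 0, -1.4, 0, 1],
    [0.1, 0, -1.4, 0, 1],
  ],
)

```text
clock: 30.75
ee_pos: [0.42, -0.0634, 0.0438]
eef_rot: [-0.0, 0.725, 0.689, -0.0]
force: [1.6, -0.4, -2.5]
grip_width: 0.0218
```

carry_out(
  motion=[
    [0, 0, 0, 0, -0.1],
    [0, 0, 0, 0, -0.1],
    [0, 0, 0, 0, -0.1],
    [0, 0, 0, 0, -0.1],
    [0, 0, 0, 0, -0.1],
    [0, 0, 4, 0, -0.1],
    [0, 0, 8, 0, -0.4],
    [0, 0, 10, 0, -0.4],
    [0, 0, 12, 0, -0.4],
    [3.9, 29.8, 12, 0, -0.4],
    [3.9, 29.8, 12, 0, -0.4],
    [3.9, 29.8, 12, 0, -0.4],
    [3.9, 29.8, 12, 0, -0.4],
    [3.9, 29.8, 12, 0, -0.4],
    [3.9, 29.8, 12, 0, -0.4],
    [3.9, 29.8, 12, 0, -0.4],
    [3.9, 29.8, 12, 0, -0.4],
    [3.9, 29.8, 12, 0, -0.4],
  ],
  grip_force=15,
)

```text
clock: 32.25
ee_pos: [0.4588, 0.2369, 0.1639]
eef_rot: [-0.0, 0.723, 0.691, 0.0]
force: [0.3, 0.5, 1.3]
grip_width: 0.0663
```

Run:
```python
from h import *
c=snap('top','top11');s=snap('scene','scene11')
x,f,d=standfit(c); print(x.round(4),d);H=holes(x)
for k in (22,26,30,38): print(k,H[k].round(4),ringtop(c,H[k],k/2000))
print(bot.read_state()['ee_pos'])
hsv=cv2.cvtColor(s['frame'],cv2.COLOR_RGB2HSV)
x0,y0=315,148
sub=hsv[y0:195,x0:368]; m=((sub[...,1]<70)&(sub[...,2]>110)).astype(np.uint8)
n,l,st,ce=cv2.connectedComponentsWithStats(m);i=1+np.argmax(st[1:,4])
k=np.argwhere(l==i)[:,::-1]+[x0,y0]
print(fitcirc(pts2w(s,cv2.convexHull(k.astype(np.int32))[:,0],.012)))
```

```text
[ 0.4249  0.037  -0.0435] [31.7 38.9 70.7 33.6]
22 [ 0.4206 -0.063 ] (array([ 0.41707671, -0.06068393,  0.00949449]), np.float64(7.131171301003068e-05))
26 [ 0.4228 -0.013 ] (array([ 0.4212544 , -0.00456476,  0.0135273 ]), np.float64(0.0009149987247458635))
30 [0.4249 0.037 ] (array([0.42412523, 0.0362973 , 0.01588254]), np.float64(0.0003332263778281103))
38 [0.4293 0.1369] (array([0.42800012, 0.13617698, 0.01873642]), np.float64(0.0007744197992951821))
[0.45858134 0.23421409 0.16385614]
(array([0.45935704, 0.23321399, 0.06523384]), np.float64(0.0029419842876213234))
```

View pics/scene11.png

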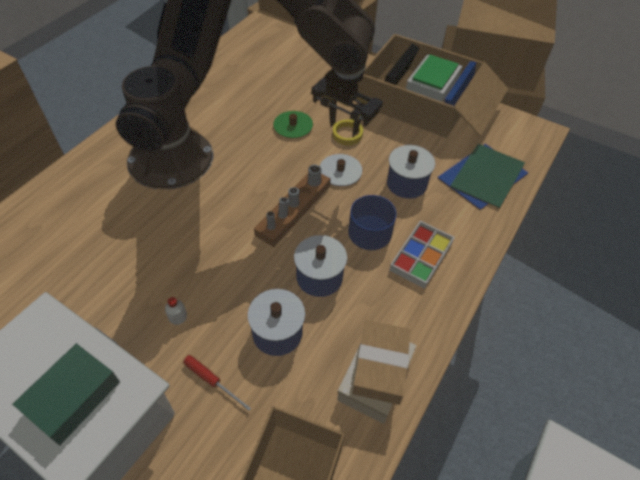

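The ring of socket 26 is 8 mm off its hole axis, so I'll zoom in on it.

Run:
```python
from h import *
c=snap('top');s=snap('scene')
cv2.imwrite('pics/z1.png',cv2.resize(c['frame'][240:295,200:350],None,fx=5,fy=5,interpolation=3)[:,:,::-1])
cv2.imwrite('pics/z2.png',cv2.resize(s['frame'][150:250,245:345],None,fx=6,fy=6,interpolation=3)[:,:,::-1])
for X in [(.4196,-.063),(.4218,-.0133),(.424,.0365)]:
    print((w2px(c,[*X,.082])-[200,240])*5,(w2px(s,[*X,.082])-[245,150])*6)
```

```text
[608.54209331 159.68742669] [152.11138997 376.89715541]
[488.01496584 153.21688159] [221.67022319 305.81649939]
[367.08311571 146.71209276] [288.89388759 237.09068615]
```

View pics/z1.png

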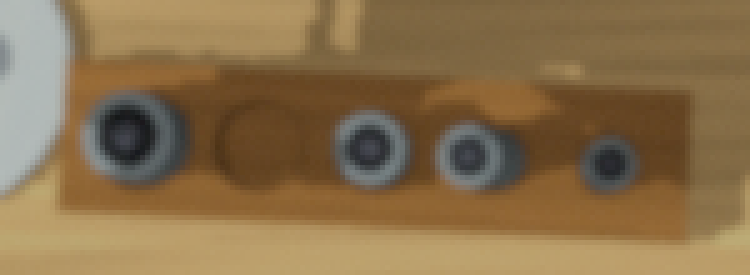

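View pics/z2.png

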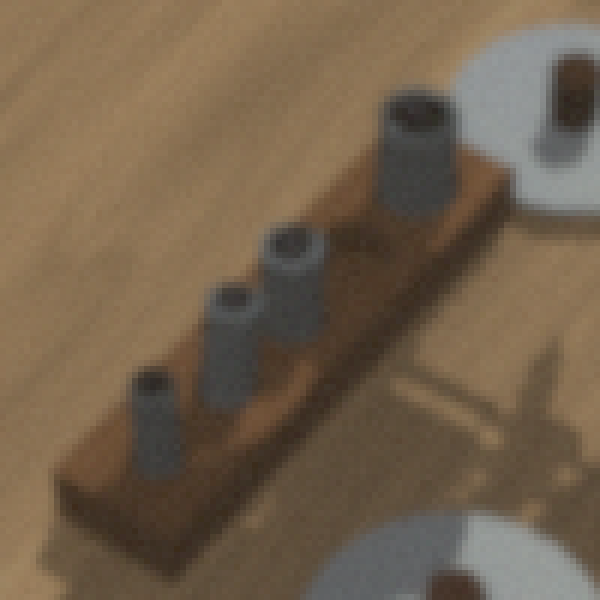

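Socket 26 leans about 0.11 rad towards +y since the knock, but it is still down in its hole. I'll straighten it after putting lid 2 back.

carry_out(
  motion=[
    [0, 0, -4, 0, -0.4],
    [0, 0, -8, 0, -0.4],
    [0, 0, -12, 0, -0.4],
    [0, 0, -14.4, 0, -0.4],
    [0, 0, -14.4, 0, -0.4],
    [0, 0, -14.4, 0, 1],
    [0, 0, -14.4, 0, 1],
    [0, 0, -14.4, 0, 1],
    [0, 0, -14.4, 0, 1],
    [0, 0, -14.4, 0, 1],
    [0, 0, -14.4, 0, 1],
    [0, 0, -14.4, 0, 1],
    [0, 0, -14.4, 0, 1],
    [0, 0, -14.4, 0, 1],
    [0, 0, -14.4, 0, 1],
    [0, 0, -14.4, 0, 1],
    [0, 0, -12, 0, 1],
    [0, 0, -8, 0, 1],
    [0, 0, -4, 0, 1],
    [0, 0, -1, 0, 1],
  ],
)

```text
clock: 34.12
ee_pos: [0.4591, 0.2347, 0.1568]
eef_rot: [0.0, 0.724, 0.689, 0.001]
force: [1.6, 0.5, -0.3]
grip_width: 0.0257
```

Run:
```python
from h import *
c=snap('top');print(rimfit(c,(.6409,.0853)),bot.read_state()['ee_pos'],bot.read_state()['grip_width'])
cv2.imwrite('pics/z3.png',cv2.resize(c['frame'][130:210,210:310],None,fx=6,fy=6,interpolation=3)[:,:,::-1])
im=c['frame'].copy()
for a in np.linspace(0,2*np.pi,120):
    q=w2px(c,[.6409+.06*np.cos(a),.0853+.06*np.sin(a),.088]); q=(q*1)
    im[int(round(q[1])),int(round(q[0]))]=(255,255,0)
cv2.imwrite('pics/z4.png',cv2.resize(im[130:210,210:310],None,fx=6,fy=6,interpolation=0)[:,:,::-1])
```

```text
((array([0.63609593, 0.08172567]), np.float64(0.0018243063689140978)), np.int64(14)) [0.46095513 0.23551939 0.16145467] 0.025699611140767145
```

View pics/z4.png

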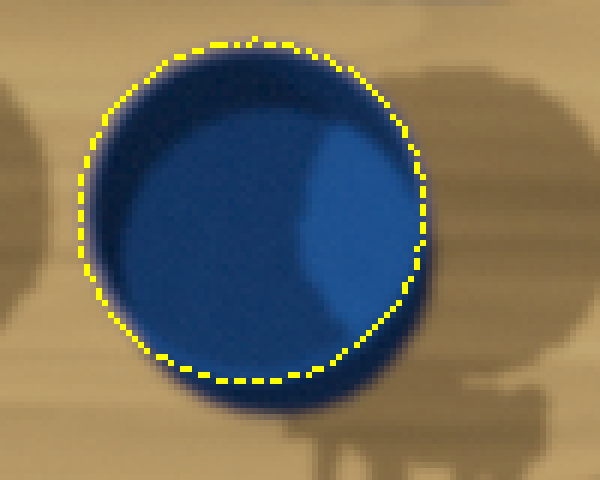

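carry_out(
  motion=[
    [17.9, -15.2, 0, 0, 1],
    [17.9, -15.2, 0, 0, 1],
    [17.9, -15.2, 0, 0, 1],
    [17.9, -15.2, 0, 0, 1],
    [17.9, -15.2, 0, 0, 1],
    [17.9, -15.2, 0, 0, 1],
    [17.9, -15.2, 0, 0, 1],
    [17.9, -15.2, 0, 0, 1],
    [17.9, -15.2, -2, 0, 1],
    [17.9, -15.2, -3, 0, 1],
    [17.9, -15.2, -3, 0, 1],
    [17.9, -15.2, -3, 0, 1],
  ],
)

```text
clock: 35.17
ee_pos: [0.6373, 0.0834, 0.1238]
eef_rot: [-0.001, 0.724, 0.69, -0.001]
force: [0.0, 1.2, -0.3]
grip_width: 0.0259
```

carry_out(
  motion=[
    [0, 0, -1, 0, 1],
    [0, 0, -1.8, 0, 1],
    [0, 0, -2.3, 0, 1],
    [0, 0, -2.4, 0, 1],
    [0, 0, -2.4, 0, 1],
    [0, 0, -2.4, 0, 1],
  ],
)

```text
clock: 35.67
ee_pos: [0.6394, 0.0829, 0.1008]
eef_rot: [0.001, 0.725, 0.689, 0.001]
force: [4.6, 1.9, 4.4]
grip_width: 0.0257
```

carry_out(
  motion=[
    [0, 0, -0.1, 0, 0],
    [0, 0, -0.1, 0, 0],
    [0, 0, -0.1, 0, 0],
    [0, 0, -0.1, 0, 0],
    [0, 0, -0.1, 0, 0],
    [0, 0, 3, 0, 0],
    [0, 0, 6, 0, 0],
    [0, 0, 6, 0, 0],
    [-21.6, -9.1, 6, 0, 0],
    [-21.6, -9.1, 6, 0, 0],
    [-21.6, -9.1, 6, 0, 0],
    [-21.6, -9.1, 6, 0, 0],
    [-21.6, -9.1, 6, 0, 0],
    [-21.6, -9.1, 6, 0, 0],
    [-21.6, -9.1, 6, 0, 0],
    [-21.6, -9.1, 6, 0, 0],
    [-21.6, -9.1, 2, 0, 0],
    [-21.6, -9.1, 2, 0, 0],
    [-21.6, -9.1, 2, 0, 0],
  ],
)

```text
clock: 37.25
ee_pos: [0.4221, -0.008, 0.1193]
eef_rot: [-0.002, 0.724, 0.689, -0.001]
force: [0.4, -1.2, 1.0]
grip_width: 0.0471
```

Run:
```python
from h import *
c=snap('top','top12');s=snap('scene');print(lids(c),bot.read_state()['ee_pos'])
cv2.imwrite('pics/z5.png',np.hstack([cv2.resize(c['frame'][110:230,190:310],None,fx=3,fy=3),cv2.resize(s['frame'][165:285,315:435],None,fx=3,fy=3)])[:,:,::-1])
```

```text
[(array([147., 162.]), array([0.6442, 0.3022, 0.0643]), np.float64(0.0006)), (array([252., 166.]), array([0.6382, 0.083 , 0.0644]), np.float64(0.0006)), (array([345., 184.]), array([ 0.6018, -0.1109,  0.0647]), np.float64(0.0004)), (array([434., 186.]), array([ 0.6011, -0.2962,  0.0646]), np.float64(0.0004))] [ 0.42284581 -0.008157    0.12087132]
```

View pics/z5.png

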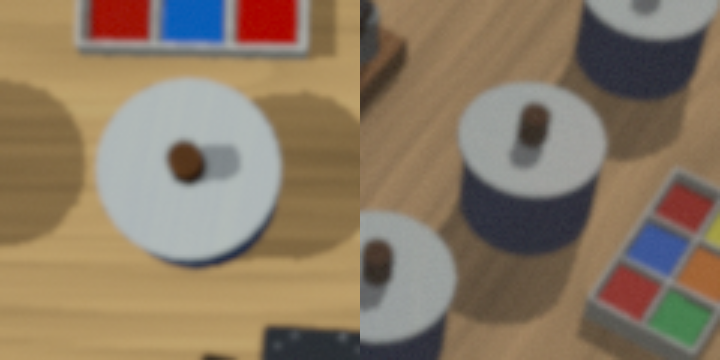

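Lid 2 is home. Now I'll straighten socket 26.

carry_out(
  motion=[
    [0, 0, -3, 0, 0],
    [0, 0, -6, 0, 0],
    [0, 0, -6.8, 0, 0],
    [0, 0, -6.8, 0, 0],
    [0, 0, -6.8, 0, 1],
    [0, 0, -6.8, 0, 1],
    [0, 0, -6.8, 0, 1],
    [0, 0, -6.8, 0, 1],
    [0, 0, -6.8, 0, 1],
    [0, 0, -6.8, 0, 1],
    [0, 0, -6.8, 0, 1],
    [0, 0, -6.8, 0, 1],
    [0, -0.2, -6.8, 0, 1],
    [0, -0.4, -6.8, 0, 1],
    [0, -0.55, -6.8, 0, 1],
    [0, -0.55, -6.8, 0, 1],
  ],
  grip_force=10,
)

```text
clock: 38.68
ee_pos: [0.4226, -0.0141, 0.0524]
eef_rot: [0.001, 0.725, 0.689, 0.0]
force: [2.0, 2.8, 5.0]
grip_width: 0.0257
```

Release slowly, then look from the side.

carry_out(
  motion=[
    [0, 0, 0, 0, 0.3],
    [0, 0, 0, 0, 0.3],
    [0, 0, 0, 0, 0.3],
    [0, 0, 0, 0, 0],
    [0, 0, 0, 0, 0],
    [0, 0, 3, 0, 0],
    [0, 0, 6, 0, 0],
    [0, 0, 10, 0, 0],
    [2, 25, 10, 0, 0],
    [2, 25, 10, 0, 0],
    [2, 25, 10, 0, 0],
    [2, 25, 10, 0, 0],
    [2, 25, 10, 0, 0],
    [2, 25, 10, 0, 0],
    [2, 25, 10, 0, 0],
    [2, 25, 10, 0, 0],
    [2, 25, 10, 0, 0],
  ],
  grip_force=15,
)

```text
clock: 40.1
ee_pos: [0.4416, 0.2359, 0.1518]
eef_rot: [-0.0, 0.724, 0.69, -0.001]
force: [0.1, 0.5, -0.2]
grip_width: 0.0471
```

Run:
```python
from h import *
c=snap('top');s=snap('scene')
cv2.imwrite('pics/z6.png',cv2.resize(c['frame'][240:295,200:350],None,fx=5,fy=5,interpolation=3)[:,:,::-1])
cv2.imwrite('pics/z7.png',cv2.resize(s['frame'][150:250,245:345],None,fx=6,fy=6,interpolation=3)[:,:,::-1])
x,f,d=standfit(c); print(x.round(4),d);H=holes(x)
for k in (22,26,30,38): print(k,H[k].round(4),ringtop(c,H[k],k/2000))
for X in [(.4196,-.063),(.4218,-.0133),(.424,.0365)]:
    print((w2px(c,[*X,.082])-[200,240])*5,(w2px(s,[*X,.082])-[245,150])*6)
```

```text
[ 0.4247  0.0362 -0.0455] [32.9 38.8 35.5 32.8]
22 [ 0.4201 -0.0637] None
26 [ 0.4224 -0.0137] (array([ 0.42069471, -0.01078873,  0.0113815 ]), np.float64(0.0005697963559391824))
30 [0.4247 0.0362] (array([0.4235446 , 0.03622666, 0.0157005 ]), np.float64(0.0003243070999619689))
38 [0.4292 0.1361] (array([0.4277274 , 0.13627402, 0.01852881]), np.float64(0.0009467212175984362))
[608.54209331 159.68742669] [152.11138997 376.89715541]
[488.01496584 153.21688159] [221.67022319 305.81649939]
[367.08311571 146.71209276] [288.89388759 237.09068615]
```

View pics/z6.png

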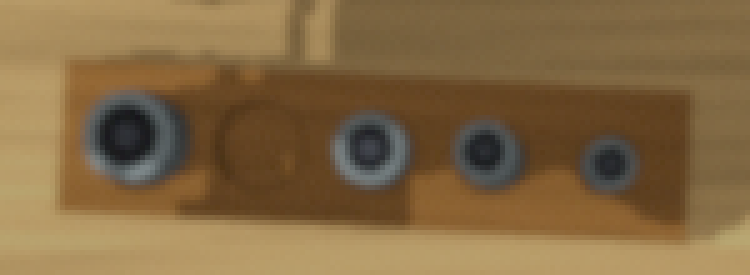

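View pics/z7.png

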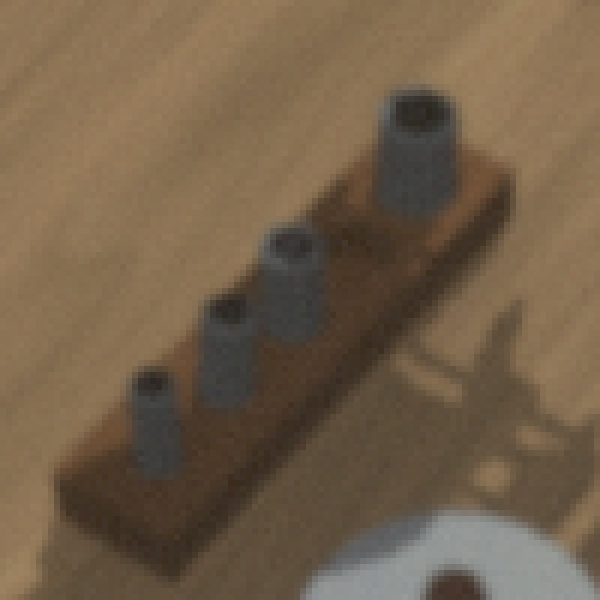

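carry_out(
  motion=[
    [16, -34.7, 1.5, 0, -0.4],
    [16, -34.7, 1.5, 0, -0.4],
    [16, -34.7, 1.5, 0, -0.4],
    [16, -34.7, 1.5, 0, -0.4],
    [16, -34.7, 1.5, 0, -0.4],
    [16, -34.7, 1.5, 0, -0.4],
    [16, -34.7, 1.5, 0, -0.4],
    [16, -34.7, 1.5, 0, -0.4],
    [16, -34.7, 1.5, 0, -0.4],
    [16, -34.7, 1.5, 0, -0.4],
    [16, -34.7, 1.5, 0, -0.4],
    [16, -34.7, 1.5, 0, -0.4],
    [16, -34.7, 1.5, 0, -0.4],
    [16, -34.7, -2, 0, -0.4],
    [16, -34.7, -5.3, 0, -0.4],
    [16, -34.7, -5.3, 0, -0.4],
    [16, -34.7, -5.3, 0, -0.4],
  ],
)

```text
clock: 41.62
ee_pos: [0.6012, -0.1096, 0.0988]
eef_rot: [-0.001, 0.724, 0.69, -0.001]
force: [0.0, -0.5, 0.6]
grip_width: 0.0665
```

carry_out(
  motion=[
    [0, 0, -0.1, 0, 1],
    [0, 0, -0.1, 0, 1],
    [0, 0, -0.1, 0, 1],
    [0, 0, -0.1, 0, 1],
    [0, 0, -0.1, 0, 1],
    [0, 0, -0.1, 0, 1],
    [0, 0, -0.1, 0, 1],
    [0, 0, -0.1, 0, 1],
    [0, 0, -0.1, 0, 1],
    [0, 0, -0.1, 0, 1],
    [0, 0, -0.1, 0, 1],
    [0, 0, -0.1, 0, 1],
    [0, 0, 2, 0, 1],
    [0, 0, 5, 0, 1],
    [0, 0, 7, 0, 1],
    [0, 0, 7, 0, 1],
  ],
)

```text
clock: 42.95
ee_pos: [0.6033, -0.1112, 0.1727]
eef_rot: [0.002, 0.725, 0.689, 0.001]
force: [-0.1, -0.1, -1.5]
grip_width: 0.0257
```

carry_out(
  motion=[
    [-14.2, 36.1, 0, 0, 1],
    [-14.2, 36.1, 0, 0, 1],
    [-14.2, 36.1, 0, 0, 1],
    [-14.2, 36.1, 0, 0, 1],
    [-14.2, 36.1, 0, 0, 1],
    [-14.2, 36.1, 0, 0, 1],
    [-14.2, 36.1, 0, 0, 1],
    [-14.2, 36.1, 0, 0, 1],
    [-14.2, 36.1, 0, 0, 1],
    [-14.2, 36.1, 0, 0, 1],
    [-14.2, 36.1, 0, 0, 1],
    [-14.2, 36.1, 0, 0, 1],
    [-14.2, 36.1, -4, 0, 1],
    [-14.2, 36.1, -8, 0, 1],
    [-14.2, 36.1, -12, 0, 1],
    [-14.2, 36.1, -14.5, 0, 1],
    [-14.2, 36.1, -15, 0, 1],
    [-14.2, 36.1, -15, 0, 1],
  ],
)

```text
clock: 44.45
ee_pos: [0.4598, 0.2482, 0.0175]
eef_rot: [-0.001, 0.725, 0.689, -0.002]
force: [-0.1, 0.2, -0.9]
grip_width: 0.0257
```

carry_out(
  motion=[
    [0, 0, 0, 0, 0],
    [0, 0, 0, 0, 0],
    [0, 0, 0, 0, 0],
    [0, 0, 0, 0, 0],
    [0, 0, 0, 0, 0],
    [0, 0, 4, 0, -0.26],
    [0, 0, 8, 0, -0.26],
    [0, 0, 12, 0, -0.26],
    [0, 0, 14, 0, -0.26],
    [0, 0, 14, 0, -0.26],
  ],
  grip_force=30,
)

```text
clock: 45.28
ee_pos: [0.4616, 0.2509, 0.1639]
eef_rot: [0.002, 0.724, 0.689, 0.004]
force: [-0.5, -0.1, 0.8]
grip_width: 0.0602
```

Run:
```python
from h import *
c=snap('top','top13');s=snap('scene');print(lids(c),lids(c,.012),bot.read_state()['ee_pos'])
cv2.imwrite('pics/z8.png',np.hstack([cv2.resize(c['frame'][130:250,285:405],None,fx=3,fy=3),cv2.resize(s['frame'][210:330,260:380],None,fx=3,fy=3)])[:,:,::-1])
```

```text
[(array([147., 162.]), array([0.6443, 0.3022, 0.0642]), np.float64(0.0005)), (array([252., 165.]), array([0.6385, 0.083 , 0.0642]), np.float64(0.0007)), (array([434., 186.]), array([ 0.6012, -0.2962,  0.0646]), np.float64(0.0004)), (array([185., 253.]), array([0.4546, 0.2273, 0.0582]), np.float64(0.0054))] [(array([147., 162.]), array([0.6618, 0.3247, 0.0686]), np.float64(0.0005)), (array([252., 165.]), array([0.6555, 0.0903, 0.0686]), np.float64(0.0007)), (array([434., 186.]), array([ 0.6156, -0.315 ,  0.069 ]), np.float64(0.0004)), (array([185., 253.]), array([0.4589, 0.2447, 0.0623]), np.float64(0.0058))] [0.46012291 0.25020714 0.15984933]
```

View pics/z8.png

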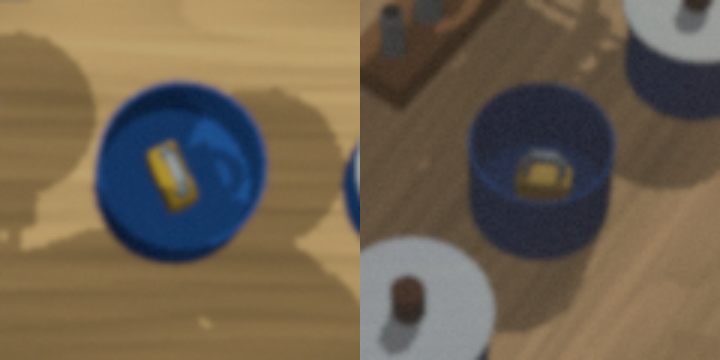

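View pics/top13.png

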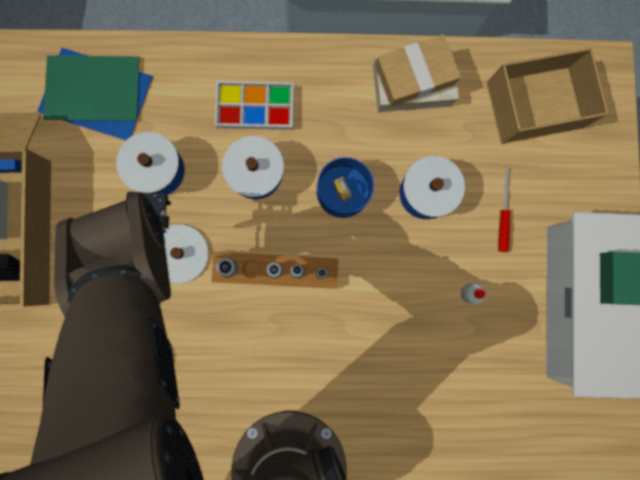

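Tin 3 holds the padlock, at (342,187), so its lid goes back.

Run:
```python
from h import *
c=snap('top');print(px2w(c,(345.3,185.6),.088),rimfit(c,(.6017,-.111)))
print(bot.read_state()['ee_pos'])
im=c['frame'].copy()
big=cv2.resize(im[145:225,300:400],None,fx=6,fy=6,interpolation=3)
for a in np.linspace(0,2*np.pi,160):
    q=(w2px(c,[.6+.06*np.cos(a),-.1105+.06*np.sin(a),.088])-[300,145]+.5)*6
    cv2.circle(big,tuple(int(t) for t in q),1,(255,255,0),-1)
cv2.imwrite('pics/z9.png',big[:,:,::-1])
```

```text
[ 0.59929864 -0.11055738  0.088     ] ((array([ 0.59681078, -0.10983582]), np.float64(0.0011925633973641086)), np.int64(13))
[0.45973287 0.25001792 0.15881196]
```

View pics/z9.png

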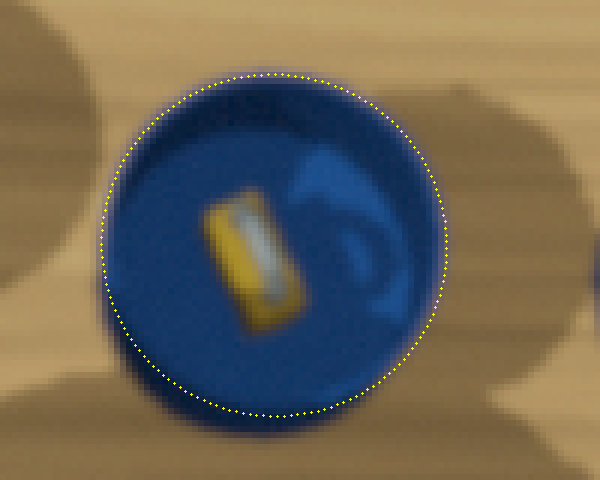

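carry_out(
  motion=[
    [0, 0, -4, 0, -0.26],
    [0, 0, -8, 0, -0.26],
    [0, 0, -12, 0, -0.26],
    [0, 0, -13.9, 0, -0.26],
    [0, 0, -13.9, 0, -0.26],
    [0, 0, -13.9, 0, 1],
    [0, 0, -13.9, 0, 1],
    [0, 0, -13.9, 0, 1],
    [0, 0, -13.9, 0, 1],
    [0, 0, -13.9, 0, 1],
    [0, 0, -13.9, 0, 1],
    [0, 0, -13.9, 0, 1],
    [0, 0, -13.9, 0, 1],
    [0, 0, -13.9, 0, 1],
    [0, 0, -13.9, 0, 1],
    [0, 0, -13.9, 0, 1],
  ],
  grip_force=15,
)

```text
clock: 46.77
ee_pos: [0.4604, 0.2503, 0.021]
eef_rot: [0.0, 0.725, 0.689, 0.001]
force: [-1.6, -1.2, 7.4]
grip_width: 0.0255
```

carry_out(
  motion=[
    [0, 0, 4, 0, 1],
    [0, 0, 8, 0, 1],
    [0, 0, 12, 0, 1],
    [0, 0, 13.5, 0, 1],
    [14, -36.0, 13.5, 0, 1],
    [14, -36.0, 13.5, 0, 1],
    [14, -36.0, 13.5, 0, 1],
    [14, -36.0, 13.5, 0, 1],
    [14, -36.0, 13.5, 0, 1],
    [14, -36.0, 13.5, 0, 1],
    [14, -36.0, 13.5, 0, 1],
    [14, -36.0, 13.5, 0, 1],
    [14, -36.0, 13.5, 0, 1],
    [14, -36.0, 13.5, 0, 1],
    [14, -36.0, 13.5, 0, 1],
    [14, -36.0, 13.5, 0, 1],
    [14, -36.0, 11, 0, 1],
    [14, -36.0, 10, 0, 1],
    [14, -36.0, 10, 0, 1],
  ],
)

```text
clock: 48.35
ee_pos: [0.5985, -0.1081, 0.1181]
eef_rot: [-0.002, 0.724, 0.69, -0.001]
force: [-0.8, -0.2, -1.2]
grip_width: 0.0257
```

carry_out(
  motion=[
    [0, -0.05, -0.8, 0, 1],
    [0, -0.05, -1.4, 0, 1],
    [0, -0.05, -1.8, 0, 1],
    [0, -0.05, -1.9, 0, 1],
    [0, -0.05, -1.9, 0, 1],
    [0, -0.05, -1.9, 0, 1],
  ],
)

```text
clock: 48.85
ee_pos: [0.6004, -0.1102, 0.1015]
eef_rot: [0.0, 0.725, 0.689, 0.0]
force: [1.5, 1.5, -1.2]
grip_width: 0.0257
```

carry_out(
  motion=[
    [0, 0, -0.1, 0, 1],
    [0, 0, -0.1, 0, 1],
    [0, 0, -0.1, 0, 0],
    [0, 0, -0.1, 0, 0],
    [0, 0, -0.1, 0, 0],
    [0, 0, -0.1, 0, 0],
    [0, 0, -0.1, 0, 0],
    [0, 0, 3, 0, -0.4],
    [0, 0, 6, 0, -0.4],
    [0, 0, 6, 0, -0.4],
    [0.1, -18.6, 6, 0, -0.4],
    [0.1, -18.6, 6, 0, -0.4],
    [0.1, -18.6, 6, 0, -0.4],
    [0.1, -18.6, 6, 0, -0.4],
    [0.1, -18.6, 6, 0, -0.4],
    [0.1, -18.6, 6, 0, -0.4],
    [0.1, -18.6, 6, 0, -0.4],
  ],
)

```text
clock: 50.27
ee_pos: [0.6006, -0.2969, 0.1604]
eef_rot: [-0.0, 0.725, 0.689, -0.0]
force: [-0.1, 0.2, 0.1]
grip_width: 0.0668
```

Run:
```python
from h import *
c=snap('top','top14');s=snap('scene','scene14');print(lids(c),bot.read_state()['ee_pos'])
```

```text
[(array([254., 105.]), array([0.7701, 0.0829, 0.0905]), np.float64(0.0135)), (array([252., 166.]), array([0.6378, 0.0828, 0.0648]), np.float64(0.0005)), (array([346., 186.]), array([ 0.5981, -0.1111,  0.0655]), np.float64(0.0008))] [ 0.60104115 -0.29511603  0.16090577]
```

View pics/scene14.png

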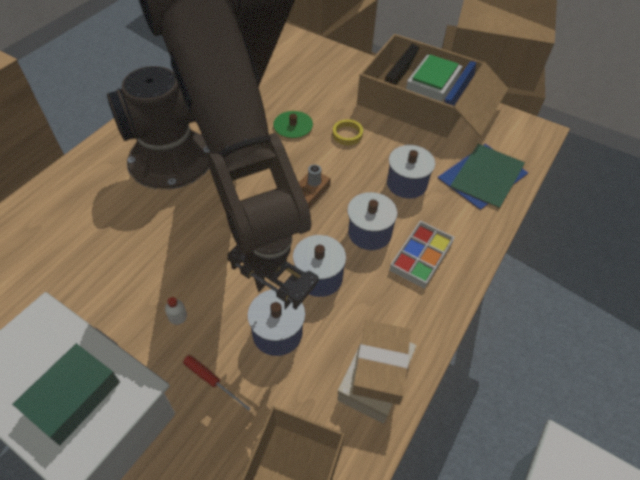

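carry_out(
  motion=[
    [0, 0, -4, 0, -0.4],
    [0, 0, -6.2, 0, -0.4],
    [0, 0, -6.2, 0, -0.4],
    [0, 0, -6.2, 0, -0.4],
    [0, 0, -6.2, 0, 1],
    [0, 0, -6.2, 0, 1],
    [0, 0, -6.2, 0, 1],
    [0, 0, -6.2, 0, 1],
    [0, 0, -6.2, 0, 1],
    [0, 0, -6.2, 0, 1],
    [0, 0, -6.2, 0, 1],
    [0, 0, -6.2, 0, 1],
    [0, 0, -6.2, 0, 1],
    [0, 0, -6.2, 0, 1],
    [0, 0, -6.2, 0, 1],
    [0, 0, -6.2, 0, 1],
    [0, 0, -5, 0, 1],
    [0, 0, -2, 0, 1],
    [0, 0, 1, 0, 1],
    [0, 0, 1, 0, 1],
  ],
)

```text
clock: 52.03
ee_pos: [0.6026, -0.2973, 0.1773]
eef_rot: [0.004, 0.725, 0.689, 0.001]
force: [-0.4, -0.7, -0.5]
grip_width: 0.0257
```

carry_out(
  motion=[
    [-14.1, 54.6, 0, 0, 1],
    [-14.1, 54.6, 0, 0, 1],
    [-14.1, 54.6, 0, 0, 1],
    [-14.1, 54.6, 0, 0, 1],
    [-14.1, 54.6, 0, 0, 1],
    [-14.1, 54.6, 0, 0, 1],
    [-14.1, 54.6, 0, 0, 1],
    [-14.1, 54.6, 0, 0, 1],
    [-14.1, 54.6, 0, 0, 1],
    [-14.1, 54.6, 0, 0, 1],
    [-14.1, 54.6, 0, 0, 1],
    [-14.1, 54.6, 0, 0, 1],
    [-14.1, 54.6, 0, 0, 1],
    [-14.1, 54.6, 0, 0, 1],
    [-14.1, 54.6, 0, 0, 1],
    [-14.1, 54.6, 0, 0, 1],
    [-14.1, 54.6, -4, 0, 1],
    [-14.1, 54.6, -8, 0, 1],
    [-14.1, 54.6, -12, 0, 1],
    [-14.1, 54.6, -14, 0, 1],
  ],
)

```text
clock: 53.7
ee_pos: [0.4589, 0.2477, 0.0277]
eef_rot: [-0.001, 0.725, 0.689, -0.002]
force: [0.4, -0.2, -1.0]
grip_width: 0.0256
```

carry_out(
  motion=[
    [0, 0, -1.1, 0, 1],
    [0, 0, -1.1, 0, 1],
    [0, 0, -1.1, 0, 0],
    [0, 0, -1.1, 0, 0],
    [0, 0, -1.1, 0, 0],
    [0, 0, -1.1, 0, 0],
    [0, 0, -1.1, 0, 0],
    [0, 0, 3, 0, -0.26],
    [0, 0, 7, 0, -0.26],
    [0, 0, 11, 0, -0.26],
    [0, 0, 13, 0, -0.26],
    [0, 0, 13, 0, -0.26],
  ],
  grip_force=30,
)

```text
clock: 54.7
ee_pos: [0.4617, 0.2504, 0.166]
eef_rot: [0.002, 0.724, 0.689, 0.004]
force: [0.0, 1.4, 0.1]
grip_width: 0.0598
```

Run:
```python
from h import *
c=snap('top','top15');s=snap('scene','scene15');print(lids(c),bot.read_state()['ee_pos'])
x,f,d=standfit(c); print(x.round(4),d);H=holes(x)
for k in (22,26,30,34,38): print(k,H[k].round(4),ringtop(c,H[k],k/2000))
cv2.imwrite('pics/z10.png',np.hstack([cv2.resize(c['frame'][130:250,375:495],None,fx=3,fy=3),cv2.resize(s['frame'][260:380,215:335],None,fx=3,fy=3)])[:,:,::-1])
cv2.imwrite('pics/z11.png',np.hstack([cv2.resize(c['frame'][230:310,205:345],None,fx=3,fy=3),cv2.resize(s['frame'][165:245,245:345],None,fx=3,fy=3)])[:,:,::-1])
```

```text
[(array([147., 162.]), array([0.6444, 0.3023, 0.0642]), np.float64(0.0005)), (array([252., 165.]), array([0.6386, 0.0829, 0.0641]), np.float64(0.0007)), (array([346., 185.]), array([ 0.6   , -0.1123,  0.064 ]), np.float64(0.001)), (array([186., 253.]), array([0.4552, 0.2258, 0.0574]), np.float64(0.0058))] [0.46013417 0.24968623 0.16188512]
[ 0.4247  0.0363 -0.0401] [32.  38.3 32.7 32.3]
22 [ 0.4207 -0.0636] (array([ 0.4133488 , -0.06570609,  0.00462103]), np.float64(3.8418370475007536e-10))
26 [ 0.4227 -0.0136] (array([ 0.42241392, -0.0101326 ,  0.0134907 ]), np.float64(0.0006141119270301222))
30 [0.4247 0.0363] (array([0.4240487 , 0.03636753, 0.01595672]), np.float64(0.0003047334436451085))
34 [0.4267 0.0863] None
38 [0.4287 0.1363] (array([0.42825682, 0.13565927, 0.01879607]), np.float64(0.0008991166223564713))
```

View pics/z10.png

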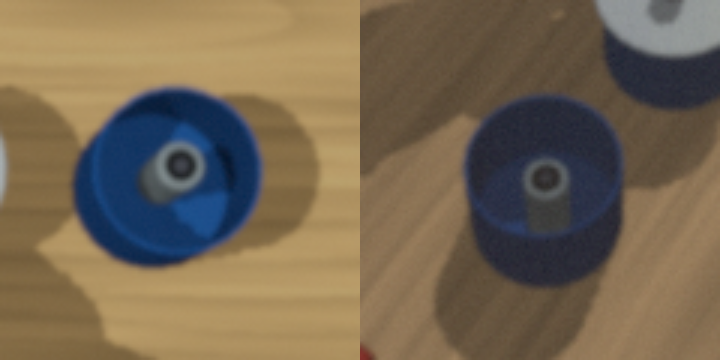

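View pics/z11.png

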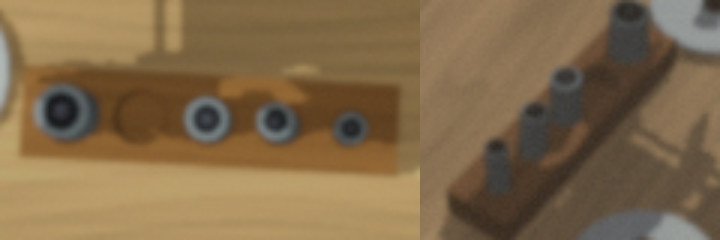

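Run:
```python
from h import *
c=snap('top');p=px2w(c,(435.1,185.1),.077)[:2];print(p,ringtop(c,p,.017,z=.077),bot.read_state()['ee_pos'])
print(rimfit(c,(.6,-.294)))
g=cv2.cvtColor(c['frame'],cv2.COLOR_RGB2HSV);print(g[174:197,435,1],g[185,422:448,1])
big=cv2.resize(c['frame'][145:225,390:490],None,fx=6,fy=6,interpolation=3)
for r,x,y,z in [(.06,.6,-.295,.088),(.017,p[0],p[1],.077)]:
  for a in np.linspace(0,2*np.pi,160):
    q=(w2px(c,[x+r*np.cos(a),y+r*np.sin(a),z])-[390,145]+.5)*6
    cv2.circle(big,tuple(int(t) for t in q),1,(255,255,0),-1)
cv2.imwrite('pics/z12.png',big[:,:,::-1])
```

```text
[ 0.60492177 -0.30149323] (array([ 0.60369931, -0.29651498,  0.01927072]), np.float64(0.0015017683315981505)) [0.45970757 0.24951023 0.1608288 ]
((array([ 0.59747109, -0.29364897]), np.float64(0.0016227139790242896)), np.int64(14))
[205 194 152  90  46  32  31  28  34  34  36  36  31  31  42  24  25  24
  27  43  96 163 194] [138  75  39  33  27  25  23  23  24  27  28  34  33  36  31  33  35  25
  30  29  42 100 173 200 215 215]
```

View pics/z12.png

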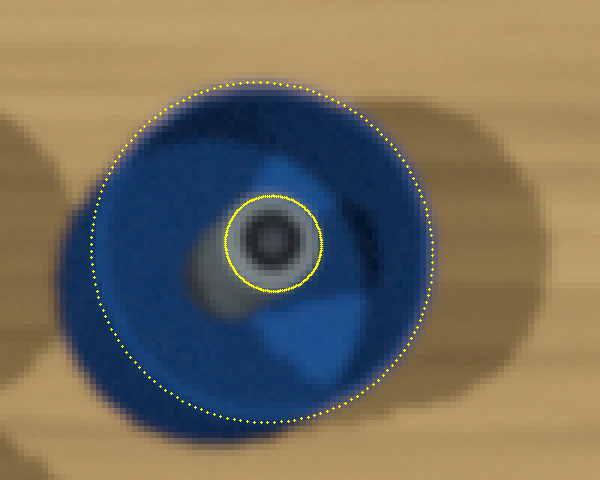

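carry_out(
  motion=[
    [14.5, -55.1, 0, 0, -0.26],
    [14.5, -55.1, 0, 0, -0.26],
    [14.5, -55.1, 0, 0, -0.26],
    [14.5, -55.1, 0, 0, -0.26],
    [14.5, -55.1, 0, 0, -0.26],
    [14.5, -55.1, 0, 0, -0.26],
    [14.5, -55.1, 0, 0, -0.26],
    [14.5, -55.1, 0, 0, -0.26],
    [14.5, -55.1, 0, 0, -0.26],
    [14.5, -55.1, 0, 0, -0.26],
    [14.5, -55.1, 0, 0, -0.26],
    [14.5, -55.1, 0, 0, -0.26],
    [14.5, -55.1, 0, 0, -0.26],
    [14.5, -55.1, 0, 0, -0.26],
    [14.5, -55.1, 0, 0, -0.26],
    [14.5, -55.1, 0, 0, -0.26],
    [14.5, -55.1, 0, 0, -0.26],
    [14.5, -55.1, -4, 0, -0.26],
    [14.5, -55.1, -4.5, 0, -0.26],
    [14.5, -55.1, -4.5, 0, -0.26],
  ],
)

```text
clock: 56.52
ee_pos: [0.6039, -0.2994, 0.1139]
eef_rot: [-0.003, 0.724, 0.69, -0.001]
force: [-0.7, -0.1, 1.1]
grip_width: 0.06
```

carry_out(
  motion=[
    [0, 0, 0, 0, -0.26],
    [0, 0, -3, 0, -0.26],
    [0, 0, -6, 0, -0.26],
    [0, 0, -7.7, 0, -0.26],
    [0, 0, -7.7, 0, -0.26],
    [0, 0, -7.7, 0, -0.26],
    [0, 0, -7.7, 0, 1],
    [0, 0, -7.7, 0, 1],
    [0, 0, -7.7, 0, 1],
    [0, 0, -7.7, 0, 1],
    [0, 0, -7.7, 0, 1],
    [0, 0, -7.7, 0, 1],
    [0, 0, -7.7, 0, 1],
    [0, 0, -7.7, 0, 1],
    [0, 0, -7.7, 0, 1],
    [0, 0, -7.7, 0, 1],
    [0, 0, -7.7, 0, 1],
    [0, 0, -7.7, 0, 1],
  ],
)

```text
clock: 58.02
ee_pos: [0.6056, -0.3016, 0.04]
eef_rot: [0.001, 0.725, 0.689, 0.0]
force: [-0.0, 0.3, 6.2]
grip_width: 0.0336
```

carry_out(
  motion=[
    [0, 0, 0.5, 0, 1],
    [0, 0, 4, 0, 1],
    [0, 0, 8, 0, 1],
    [0, 0, 12, 0, 1],
    [0, 0, 13.5, 0, 1],
    [0, 0, 13.5, 0, 1],
  ],
)

```text
clock: 58.52
ee_pos: [0.6062, -0.302, 0.1787]
eef_rot: [0.003, 0.725, 0.689, 0.001]
force: [0.4, -0.5, -2.7]
grip_width: 0.0338
```

carry_out(
  motion=[
    [-17.8, 38.8, 0, 0, 1],
    [-17.8, 38.8, 0, 0, 1],
    [-17.8, 38.8, 0, 0, 1],
    [-17.8, 38.8, 0, 0, 1],
    [-17.8, 38.8, 0, 0, 1],
    [-17.8, 38.8, 0, 0, 1],
    [-17.8, 38.8, 0, 0, 1],
    [-17.8, 38.8, 0, 0, 1],
    [-17.8, 38.8, 0, 0, 1],
    [-17.8, 38.8, 0, 0, 1],
    [-17.8, 38.8, 0, 0, 1],
    [-17.8, 38.8, 0, 0, 1],
    [-17.8, 38.8, 0, 0, 1],
    [-17.8, 38.8, 0, 0, 1],
    [-17.8, 38.8, 0, 0, 1],
  ],
)

```text
clock: 59.77
ee_pos: [0.4275, 0.0856, 0.1737]
eef_rot: [-0.0, 0.725, 0.689, -0.0]
force: [0.8, 0.0, -2.5]
grip_width: 0.0336
```

carry_out(
  motion=[
    [0, 0, -4, 0, 1],
    [0, 0, -7, 0, 1],
    [0, 0, -8.8, 0, 1],
    [0, 0, -8.8, 0, 1],
    [0, 0, -8.8, 0, 1],
    [0, 0, -8.8, 0, 1],
    [0, 0, -8.8, 0, 1],
  ],
)

```text
clock: 60.35
ee_pos: [0.4279, 0.0864, 0.0873]
eef_rot: [0.001, 0.725, 0.689, 0.001]
force: [0.2, 0.4, -2.0]
grip_width: 0.0339
```

Run:
```python
from h import *
s=snap('scene');c=snap('top','top16');print(bot.read_state()['ee_pos'])
x,f,d=standfit(c); print(x.round(4),d);H=holes(x)
print({k:v.round(4) for k,v in H.items()})
cv2.imwrite('pics/z13.png',np.hstack([cv2.resize(c['frame'][230:310,205:345],None,fx=3,fy=3),cv2.resize(s['frame'][145:225,260:360],None,fx=3,fy=3)])[:,:,::-1])
```

```text
[0.42767808 0.08655018 0.08721303]
[ 0.4244  0.037  -0.0425] [17.2 15.1 -1.  33. ]
{22: array([ 0.4202, -0.0629]), 26: array([ 0.4223, -0.0129]), 30: array([0.4244, 0.037 ]), 34: array([0.4266, 0.087 ]), 38: array([0.4287, 0.1369])}
```

View pics/z13.png

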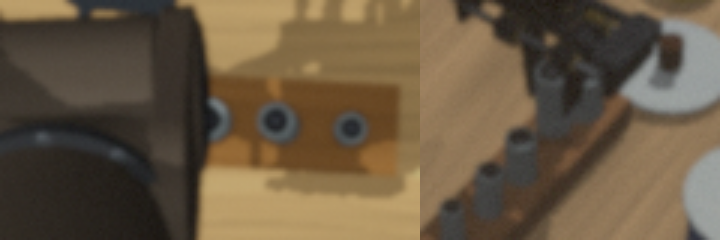

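Shift −0.1 cm in x, then descend.

carry_out(
  motion=[
    [-0.1, 0, -0.8, 0, 1],
    [-0.1, 0, -1.4, 0, 1],
    [-0.1, 0, -2.0, 0, 1],
    [-0.1, 0, -2.5, 0, 1],
    [-0.1, 0, -2.7, 0, 1],
    [-0.1, 0, -2.7, 0, 1],
  ],
)

```text
clock: 60.95
ee_pos: [0.4259, 0.0866, 0.0585]
eef_rot: [-0.0, 0.725, 0.689, -0.0]
force: [-0.4, 1.0, -2.4]
grip_width: 0.0337
```

Free entry. Bottom target is TCP ≈ 0.045.

carry_out(
  motion=[
    [0, 0, -0.5, 0, 1],
    [0, 0, -1.0, 0, 1],
    [0, 0, -1.3, 0, 1],
    [0, 0, -1.3, 0, 1],
    [0, 0, -1.3, 0, 0.1],
    [0, 0, -1.3, 0, 0.1],
    [0, 0, -1.3, 0, 0.1],
    [0, 0, -1.3, 0, -0.1],
    [0, 0, -1.3, 0, -0.1],
    [0, 0, -1.3, 0, -0.1],
    [0, 0, 2, 0, -0.1],
    [0, 0, 6, 0, -0.1],
    [0, 0, 10.5, 0, -0.3],
    [0, 0, 10.5, 0, -0.3],
    [3.3, 16.3, 10.5, 0, -0.3],
    [3.3, 16.3, 10.5, 0, -0.3],
    [3.3, 16.3, 10.5, 0, -0.3],
    [3.3, 16.3, 10.5, 0, -0.3],
    [3.3, 16.3, 10.5, 0, -0.3],
    [3.3, 16.3, 10.5, 0, -0.3],
  ],
  grip_force=15,
)

```text
clock: 62.62
ee_pos: [0.4587, 0.2511, 0.1635]
eef_rot: [-0.0, 0.723, 0.69, -0.0]
force: [-1.1, -0.7, -0.5]
grip_width: 0.0616
```

Run:
```python
from h import *
s=snap('scene','scene17');c=snap('top','top17');print(bot.read_state()['ee_pos'])
x,f,d=standfit(c); print(x.round(4),d);H=holes(x)
for k in (22,26,30,34,38): print(k,H[k].round(4),ringtop(c,H[k],k/2000))
hsv=cv2.cvtColor(s['frame'],cv2.COLOR_RGB2HSV)
x0,y0=315,140
sub=hsv[y0:195,x0:368]; m=((sub[...,1]<70)&(sub[...,2]>110)).astype(np.uint8)
n,l,st,ce=cv2.connectedComponentsWithStats(m);i=1+np.argmax(st[1:,4])
k=np.argwhere(l==i)[:,::-1]+[x0,y0]
print('lid',fitcirc(pts2w(s,cv2.convexHull(k.astype(np.int32))[:,0],.012)))
cv2.imwrite('pics/z14.png',np.hstack([cv2.resize(c['frame'][230:310,205:345],None,fx=3,fy=3),cv2.resize(s['frame'][150:230,250:350],None,fx=3,fy=3)])[:,:,::-1])
```

```text
[0.45854553 0.24910993 0.16376283]
[ 0.4246  0.0361 -0.0421] [32.6 37.6 33.7 31.8]
22 [ 0.4204 -0.0638] (array([ 0.41541458, -0.06568758,  0.00653528]), np.float64(9.128104421492966e-12))
26 [ 0.4225 -0.0138] (array([ 0.42226869, -0.01042887,  0.01351158]), np.float64(0.0005977520504924711))
30 [0.4246 0.0361] (array([0.42396516, 0.03639698, 0.01591177]), np.float64(0.00033165485251267034))
34 [0.4267 0.0861] (array([0.42549669, 0.08692507, 0.01671982]), np.float64(0.0005945967787574036))
38 [0.4288 0.136 ] (array([0.42861899, 0.13619653, 0.01861067]), np.float64(0.0007114798675940742))
lid (array([0.45959218, 0.24632302, 0.06550749]), np.float64(0.0006034402687457414))
```

View pics/z14.png

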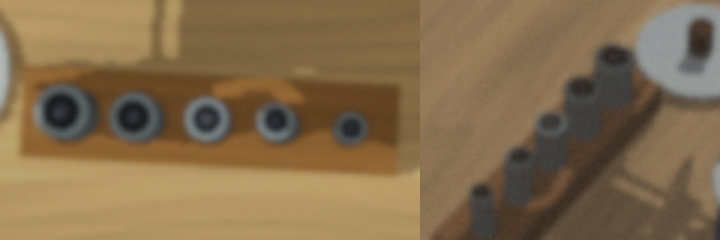

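carry_out(
  motion=[
    [0, 0, -4, 0, -0.3],
    [0, 0, -8, 0, -0.3],
    [0, 0, -12, 0, -0.3],
    [0, 0, -14.3, 0, -0.3],
    [0, 0, -14.3, 0, -0.3],
    [0, 0, -14.3, 0, 1],
    [0, 0, -14.3, 0, 1],
    [0, 0, -14.3, 0, 1],
    [0, 0, -14.3, 0, 1],
    [0, 0, -14.3, 0, 1],
    [0, 0, -14.3, 0, 1],
    [0, 0, -14.3, 0, 1],
    [0, 0, -14.3, 0, 1],
    [0, 0, -14.3, 0, 1],
    [0, 0, -14.3, 0, 1],
    [0, 0, -14.3, 0, 1],
  ],
)

```text
clock: 64.05
ee_pos: [0.4594, 0.2498, 0.0219]
eef_rot: [0.0, 0.725, 0.689, 0.001]
force: [-2.0, -0.6, 7.7]
grip_width: 0.0253
```

carry_out(
  motion=[
    [0, 0, 3, 0, 1],
    [0, 0, 7, 0, 1],
    [0, 0, 11, 0, 1],
    [0, 0, 14, 0, 1],
    [0, 0, 14, 0, 1],
    [0, 0, 14, 0, 1],
  ],
)

```text
clock: 64.55
ee_pos: [0.4594, 0.2498, 0.1625]
eef_rot: [0.001, 0.724, 0.689, 0.001]
force: [0.3, 0.6, -2.0]
grip_width: 0.0256
```

Run:
```python
from h import *
c=snap('top');print(bot.read_state()['ee_pos'],lids(c))
big=cv2.resize(c['frame'][145:225,390:490],None,fx=6,fy=6,interpolation=3)
for r,x,y,z in [(.06,.599,-.2955,.088)]:
  for a in np.linspace(0,2*np.pi,160):
    q=(w2px(c,[x+r*np.cos(a),y+r*np.sin(a),z])-[390,145]+.5)*6
    cv2.circle(big,tuple(int(t) for t in q),1,(255,255,0),-1)
cv2.imwrite('pics/z15.png',big[:,:,::-1])
```

```text
[0.45880248 0.24957485 0.1610794 ] [(array([147., 162.]), array([0.6444, 0.3022, 0.0643]), np.float64(0.0005)), (array([252., 166.]), array([0.6383, 0.083 , 0.0642]), np.float64(0.0006)), (array([346., 185.]), array([ 0.6   , -0.1122,  0.064 ]), np.float64(0.0009)), (array([180., 249.]), array([0.4626, 0.2602, 0.065 ]), np.float64(0.0084))]
```

View pics/z15.png

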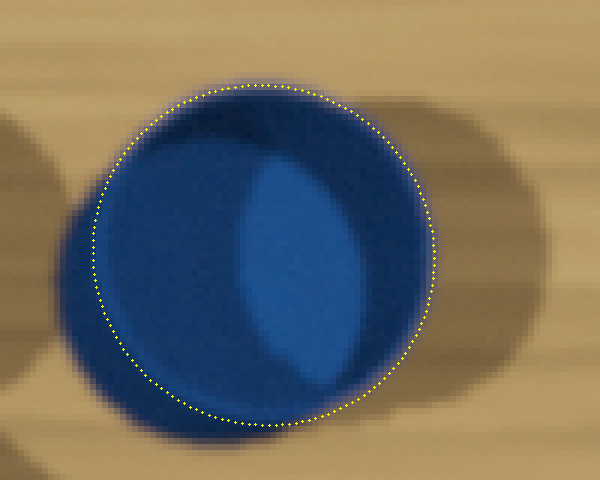

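carry_out(
  motion=[
    [14.1, -54.5, 0, 0, 1],
    [14.1, -54.5, 0, 0, 1],
    [14.1, -54.5, 0, 0, 1],
    [14.1, -54.5, 0, 0, 1],
    [14.1, -54.5, 0, 0, 1],
    [14.1, -54.5, 0, 0, 1],
    [14.1, -54.5, 0, 0, 1],
    [14.1, -54.5, 0, 0, 1],
    [14.1, -54.5, 0, 0, 1],
    [14.1, -54.5, 0, 0, 1],
    [14.1, -54.5, 0, 0, 1],
    [14.1, -54.5, 0, 0, 1],
    [14.1, -54.5, 0, 0, 1],
    [14.1, -54.5, 0, 0, 1],
    [14.1, -54.5, 0, 0, 1],
    [14.1, -54.5, 0, 0, 1],
    [14.1, -54.5, 0, 0, 1],
    [14.1, -54.5, -3, 0, 1],
    [14.1, -54.5, -4, 0, 1],
    [14.1, -54.5, -4, 0, 1],
  ],
)

```text
clock: 66.27
ee_pos: [0.5988, -0.2934, 0.1182]
eef_rot: [-0.003, 0.724, 0.69, -0.001]
force: [0.5, 0.5, -2.4]
grip_width: 0.0258
```

carry_out(
  motion=[
    [0, 0, 0, 0, 1],
    [0, 0, -0.6, 0, 1],
    [0, 0, -1.2, 0, 1],
    [0, 0, -1.6, 0, 1],
    [0, 0, -1.8, 0, 1],
    [0, 0, -1.8, 0, 1],
  ],
)

```text
clock: 66.77
ee_pos: [0.5999, -0.2953, 0.1027]
eef_rot: [-0.0, 0.725, 0.689, -0.0]
force: [0.2, 0.1, -0.6]
grip_width: 0.0256
```

Lower the last 2 mm, release, back off up and left out of the way.

carry_out(
  motion=[
    [0, 0, -0.2, 0, 1],
    [0, 0, -0.2, 0, 1],
    [0, 0, -0.2, 0, 0.2],
    [0, 0, -0.2, 0, 0],
    [0, 0, -0.2, 0, 0],
    [0, 0, -0.2, 0, 0],
    [0, 0, -0.2, 0, 0],
    [0, 0, 3, 0, -0.4],
    [0, 0, 6, 0, -0.4],
    [0, 0, 8, 0, -0.4],
    [-14, 54, 8, 0, -0.4],
    [-14, 54, 8, 0, -0.4],
    [-14, 54, 8, 0, -0.4],
    [-14, 54, 8, 0, -0.4],
    [-14, 54, 8, 0, -0.4],
    [-14, 54, 8, 0, -0.4],
    [-14, 54, 8, 0, -0.4],
    [-14, 54, 8, 0, -0.4],
    [-14, 54, 8, 0, -0.4],
    [-14, 54, 8, 0, -0.4],
  ],
)

```text
clock: 68.43
ee_pos: [0.4947, 0.1097, 0.1834]
eef_rot: [0.0, 0.725, 0.689, 0.0]
force: [0.7, 0.2, 0.2]
grip_width: 0.0666
```

carry_out(
  motion=[
    [-4, 14, 0, 0, -0.4],
    [-4, 14, 0, 0, -0.4],
    [-4, 14, 0, 0, -0.4],
    [-4, 14, 0, 0, -0.4],
    [-4, 14, 0, 0, -0.4],
    [-4, 14, 0, 0, -0.4],
    [-4, 14, 0, 0, -0.4],
    [-4, 14, 0, 0, -0.4],
    [-4, 14, 0, 0, -0.4],
    [-4, 14, 0, 0, -0.4],
    [-4, 14, 0, 0, -0.4],
  ],
)

```text
clock: 69.35
ee_pos: [0.4558, 0.2474, 0.1832]
eef_rot: [0.0, 0.725, 0.689, 0.0]
force: [-0.4, 0.2, 0.9]
grip_width: 0.0665
```

Run:
```python
from h import *
s=snap('scene','scene18');c=snap('top','top18');print(bot.read_state()['ee_pos'],bot.read_state()['clock'])
for o in lids(c)+lids(s): print(*o)
x,f,d=standfit(c); print(x.round(4),d);H=holes(x)
for k in (22,26,30,34,38): print(k,H[k].round(4),ringtop(c,H[k],k/2000))
```

```text
[0.45570624 0.24760768 0.18317438] 69.45
[147. 162.] [0.6443 0.3023 0.0642] 0.0005
[252. 165.] [0.6385 0.083  0.0641] 0.0007
[346. 185.] [ 0.6   -0.112  0.064] 0.0012
[434. 187.] [ 0.5982 -0.2964  0.0645] 0.0004
[275. 313.] [ 0.599  -0.2993  0.0624] 0.0008
[ 0.4247  0.0364 -0.0429] [32.4 38.  35.4 33. ]
22 [ 0.4204 -0.0635] (array([ 0.4123227 , -0.06674593,  0.00326728]), np.float64(8.0897401239296e-11))
26 [ 0.4226 -0.0135] (array([ 0.42244292, -0.01023392,  0.01358108]), np.float64(0.0006669808637548876))
30 [0.4247 0.0364] (array([0.42422319, 0.03593242, 0.01575942]), np.float64(0.00047118403128644585))
34 [0.4269 0.0864] (array([0.42530942, 0.08739769, 0.01628001]), np.float64(0.0002836197916990172))
38 [0.429  0.1363] (array([0.4277901 , 0.13615796, 0.01879678]), np.float64(0.0006290957308160888))
```

View pics/scene18.png

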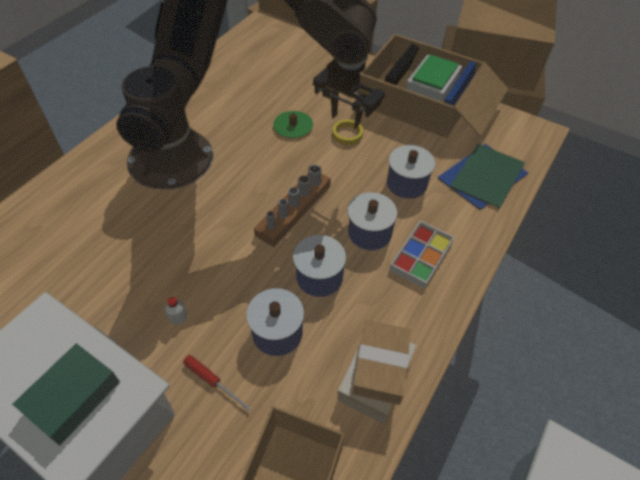

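View pics/top18.png

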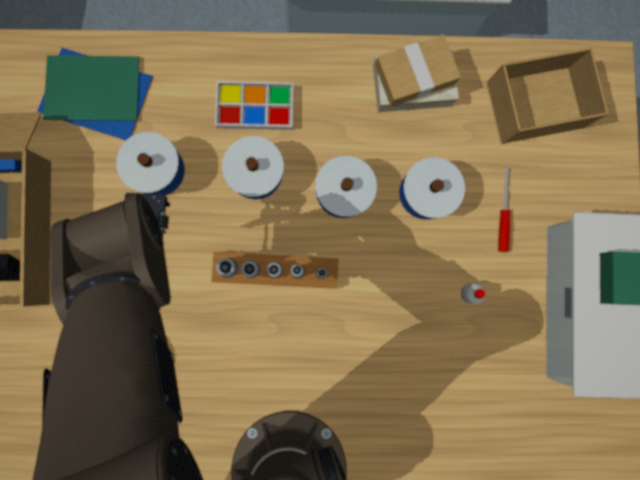

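Run:
```python
from h import *
s=snap('scene')
cv2.imwrite('pics/z16.png',cv2.resize(s['frame'][225:365,235:365],None,fx=4,fy=4,interpolation=3)[:,:,::-1])
cv2.imwrite('pics/z17.png',cv2.resize(s['frame'][140:255,245:445],None,fx=4,fy=4,interpolation=3)[:,:,::-1])
```

```text
(no output)
```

View pics/z16.png

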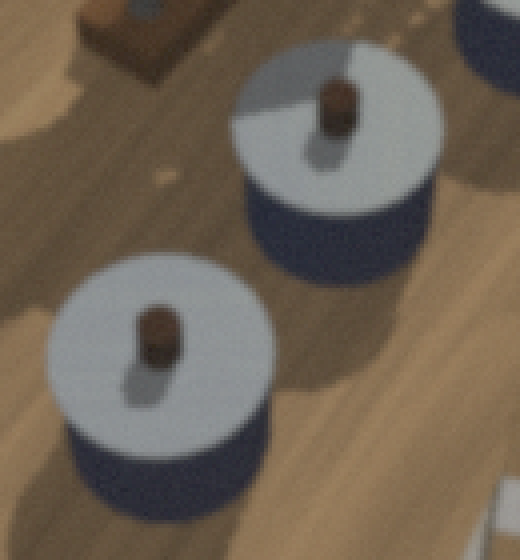

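View pics/z17.png

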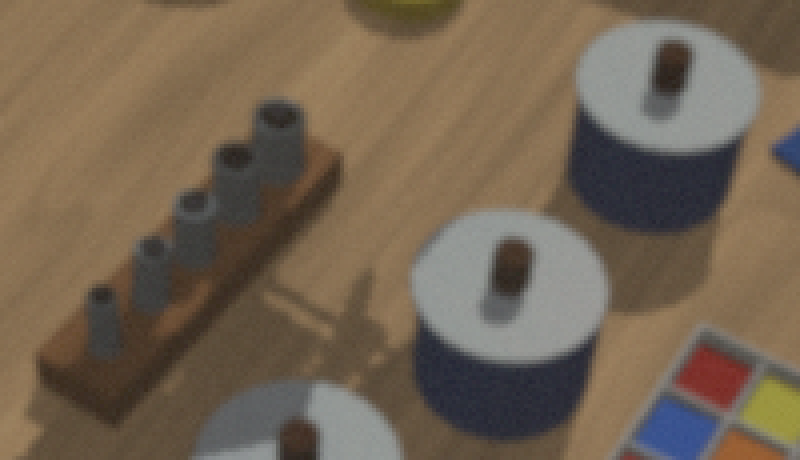

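Run:
```python
import cv2,numpy as np
a=cv2.imread('pics/scene0.png');b=cv2.imread('pics/scene18.png')
f=lambda i:cv2.resize(i[280:365,235:320],None,fx=4.5,fy=4.5,interpolation=3)
cv2.imwrite('pics/z18.png',np.hstack([f(a),f(b)]))
```

```text
(no output)
```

View pics/z18.png

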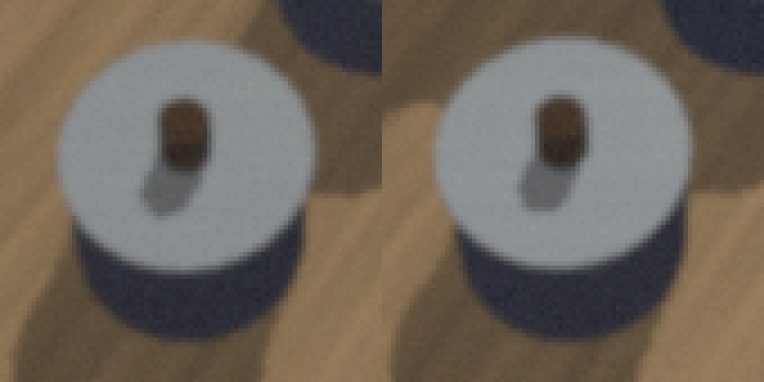

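Run:
```python
from h import *
c0=snap('scene')
for n in ['scene0','scene18']:
    c=dict(c0);c['frame']=cv2.imread('pics/%s.png'%n)[:,:,::-1].copy()
    hsv=cv2.cvtColor(c['frame'],cv2.COLOR_RGB2HSV)
    for name,(u,v) in dict(t1=(411,162),t2=(373,212),t3=(320,257),t4=(275,314)).items():
        m=((hsv[...,1]<70)&(hsv[...,2]>75)).astype(np.uint8)
        sub=np.zeros_like(m);sub[v-34:v+34,u-34:u+34]=m[v-34:v+34,u-34:u+34]
        k,l,st,ce=cv2.connectedComponentsWithStats(sub);i=1+np.argmax(st[1:,4])
        h=cv2.convexHull(np.argwhere(l==i)[:,::-1].astype(np.int32))[:,0]
        e=cv2.fitEllipse((pts2w(c,h,.092)*10000).astype(np.float32)); print(n,name,np.round(np.array(e[0])/10,1),np.round(np.array(e[1])/10,1),round(e[2]))
```

```text
scene0 t1 [646.5 299.2] [132.1 136.5] 9
scene0 t2 [643.   82.5] [132.9 134.6] 61
scene0 t3 [ 603.5 -115.6] [131.7 138.9] 162
scene0 t4 [ 605.  -298.5] [131.3 135.9] 85
scene18 t1 [645.3 300.1] [132.  137.3] 7
scene18 t2 [640.2  80.6] [130.9 135.6] 167
scene18 t3 [ 600.8 -113.5] [132.  134.3] 172
scene18 t4 [ 601.9 -298.8] [132.2 138.5] 76
```

Run:
```python
from rig import bot
print(bot.close_job())
```

```text
the job is handed in; nothing more can be done
None
```

I looked through all four tins and handed the job in at about 70 s, well inside the 210 s limit. The hand-in gave no verdict. All three sockets were present and now stand in their holes, the padlock was never touched, and every tin has its lid back on.

- **Sockets:** from left to right (+y to −y), the tins held the 26 mm socket, the 22 mm socket, the padlock and the 34 mm socket. The finger opening when gripping each socket matched its size (25.7, 21.2 and 33.6 mm).
- **Knock:** the stand was pushed about 2 cm towards +y while I was holding the 22 mm socket. I measured the stand again before going on. The knock had left the 26 mm socket leaning about 0.11 rad, so I gripped it and stood it upright.
- **Last checks, sockets:** the final pictures show all five sockets upright and down in the stand. The measured top of the 26 mm socket is still about 3 mm off the hole axis, though it looks upright in both views. The automatic ring fit failed on the 22 mm socket, so I checked that one only by eye.
- **Last checks, lids and table:** all four lids fit within about 3 mm of their tins and look flat and home. The fourth tin's lid sits about 3 mm to one side, which is within its play. I checked by eye that the bystanders had not moved and the tins were upright, without measuring them.

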